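# Hang the second cradle arm on its slotted post

## Task

Take the long steel arm out of the crate and hang it on the free post of the white stand, level with the arm already there: hook both its tabs into the slots and push it down until it is fully home and the spring catch has snapped over the hook. Let go of it, leave the short arm in the crate and do not knock the other things on the bench out of place.

Things in the scene. Friction and masses are not known exactly. Their poses are not given: they have to be found in the camera images.
- stand: White steel cradle stand fixed to the bench: two slotted square posts (40 x 40 mm, 310 mm tall, axes 180 mm apart) on a base plate 130 x 270 x 10 mm. Origin: centre of the base's underside, midway between the posts. x points into the posts' slotted front faces (these look to -x and lie at x = -20 mm; arms stick out to -x), y from post b (y = -90 mm) to post a (y = +90 mm), z up
- seat_a (a point): Point on the front face of post a where long_arm_mount lies when the arm is fully home at the middle level: 130 mm above the bench. Axes as stand. The front wall is 4 mm thick, with a column of six slots 15 mm wide, 21 mm high, 32 mm apart; the middle level uses the two whose bottoms are 118.5 and 150.5 mm above the bench
- seat_b (a point): The same point on post b, which has the same slots
- hung_arm_mount (a point): The arm already hung (fixed) on one post at the middle level, like the long arm: centre of its back face, so it coincides with seat_a or seat_b. The other post is the free one; it has a small black double hook on its back. Axes as stand; the arm reaches 170 mm out to -x
- catch_a1 (a joint): Spring catch in the middle level's upper slot of post a, a steel block: 0 when sprung forward flush with the front face, grows (m) as it is pushed into the post, to 0.016. 3.6 N moves it, 5 N at 12 mm. A hook going in pushes it back; when the arm has then been pushed down about 10 mm it springs forward over the hook (back to 0) and locks it. An arm let go before that sticks or falls out
- catch_b1 (a joint): The same catch of post b
- long_arm_center (a point): The long arm, loose, 0.3 to 0.5 kg, bare steel channel 170 mm long, 32 wide, 40 high, standing nose down in an end compartment of the crate. Point: centre of the channel, 85 mm from the nose end. Axes: z from nose to hooks (into the post when hung), x to the closed load face at x = +20 mm (up when hung), y across the width. It stands steadily on its flat underside at x = -20 mm
- long_arm_mount (a point): Centre of the long arm's back face, 170 mm from the nose end; axes as long_arm_center. The 5 mm back plate here reaches from x = -20 to +32 mm, with a thin gusset in front of it; at the nose a lip rises to x = +32 mm
- long_arm_hook (a point): Middle of the root of the long arm's upper hook, on the back face (25 mm above long_arm_mount when hung); a like hook 32 mm below it. Hooks are 11 mm wide: a neck 9 mm high, centred on this point, then, beyond a 5.5 mm gap for the post's wall, a 6 mm lip that reaches 8 mm below the neck; end 11.5 mm behind the back face. They enter the slots when the arm is 8 to 12 mm above its home height
- long_arm: The long arm itself; origin at the centre of its nose end, axes as long_arm_center; centre of mass about 95 mm from the nose end
- short_arm_center (a point): A shorter arm of the same kind, 120 mm long, not wanted, standing nose down in the crate's other end compartment; centre of its channel, axes as for the long arm
- crate: Grey plastic parts crate fixed to the bench, 164 x 50 mm, 110 mm high, floor 5 mm thick, walls 4 mm. Origin: centre of its underside; x along its length, z up. Two end compartments (62 x 42 mm, centres at x = -47 and +47 mm) hold the arms, load faces (their x axes) to the crate's -x, channel axes 6 mm to +x of the compartment's centre
- gimbal: Bystander: grey camera ball on a black ring, 86 mm across, 101 mm tall; origin under its centre
- battery: Bystander: black battery pack 135 x 45 x 42 mm in front of the stand, below the arms; origin under its centre
- propeller: Bystander: black two-blade propeller 205 mm long, 14 mm high; origin under its hub, blades along x
- motor: Bystander: dark steel motor 54 mm across, 48 mm high; origin under its centre
- screwdriver: Bystander: screwdriver 180 mm long lying on the bench, up to 30 mm high; beyond it from the robot, between crate and stand, a patch of bench some 200 mm square is clear
- jar: Bystander: clear screw jar with black lid, 60 mm across, 75 mm tall; origin under its centre

How it is judged:
By the outcome, as a careful person would: the job done as asked, in the order asked, and still so for the second after the job is handed in, with the robot touching nothing.
It also fails if it takes over 59 s, if anything falls off the work surface, if the arm or the gripper's body presses on something with over 40 N, if the wrist force passes 120 N, or if a joint passes its speed limit or range.

## Robot

A 6-joint arm with a two-finger parallel gripper is mounted at the origin on the work surface. World frame = base frame: x ahead of the robot, y to its left, z up, the work surface at z = 0. Lengths are in m, angles in degrees, forces in N, time in s.
With the tool pointing down it reaches from about 0.325 to 1 m from the base axis. Payload 5.1 kg.
Tool frame: the origin (TCP) lies on the centre line of the jaws, within the pads' length; the fingertips stand 17 mm ahead of it and the grasp point (between the pads) lies 2 mm behind it; y points along the fingers, x is the direction in which the jaws open and shut, and the axes are right-handed (so a half turn about y gives the same grasp; the last joint's range is limited). The gripper opens to 85 mm and grips with 20 to 120 N. Pads are 22 mm wide; open, the fingers measure 114 mm over their backs; the gripper's body (76 mm by 85 mm) begins 54 mm behind the grasp point. The pads swing forward as they close: fully open they stand 13 mm farther back than shut.
Start: joints at [58.407, 7.093, 94.555, -0, 78.352, -4.733], TCP at [0.294, 0.58, 0.248] pointing down, gripper open.
Joint ranges: [-149.61, 149.61], [-58.7, 133.49], [1.44, 155.28], [-77.14, 257.14], [18.33, 153.61], [-166.67, 166.67]. Speed limits (degrees/s): [147.25, 147.25, 180, 180, 180, 180].

## Interface

Orientations are given as [roll, pitch, yaw] about the fixed x, y, z axes, in that order (R = Rz(yaw) Ry(pitch) Rx(roll)).
In Python, from workcell import r gives the robot as it stands.
- The arm moves only by the shell command python3 -m inch 'ROWS'. ROWS is JSON, a list of rows, each a list of 7 numbers: the shift along the tool's x, y, z in cm, then the turn, a rotation vector about the tool's x, y, z in degrees, then the finger opening in cm, from 0 to 8.54. In form: [[x, y, z, ax, ay, az, fingers], ...]. A call has 1 to 12 rows; each row is the pose to reach, as a shift and turn from the pose measured when the call began, along the tool's axes at that moment; what a row does not reach only later rows make up. A row lasts 1/10 s, in which the tool goes at most 50 mm and 8.59 degrees, less where a joint would pass 70% of its speed; a pose out of reach is approached as far as the arm can. A call with a gripper value outside its range is refused whole. The fingers move at their own pace and stop on an object; the grip force is fixed at half the most. Time passes only in rows, so rows that repeat a pose let the fingers close. It gives the time, the measured TCP pose, the force and the opening at its end, in the units of the state.
- r.state(): the state, without advancing time (a new reading comes with each control period).
- r.snapshot(name): name is "side" or "top" or "wrist"; returns a dict with "pixels" (480x640x3 uint8, red, green, blue), "z_map" (480x640 float32, m along the optical axis (not along the pixel's ray), 0 where there is no reading), "intrinsics" (3x3 intrinsics, pixels), "R" (3x3) and "t" (3): a world point X has camera coordinates R X + t. Camera axes: x right, y down, z forward; pixel columns grow to the right and rows downward; lengths in m; the calibration is good to about 2 mm. A picture is of the moment at which its call begins.
- r.sign_off(): hands the job in, once; it reports no verdict.
Trained networks look in a picture, given as the dict that the camera call returned (one of the last four; its "shot" number tells which), for a name from the list of things; names that differ only in an ending like _2 or _b are one class to them, and where a whole thing is asked for, a point or a joint stands for the part that bears it (a point fixed in the world has none). Each returns a list of dicts, best first, with "confidence" (0 to 1); they miss things now and then, are a little off and sometimes report something else, mostly with a low value. They report only what shows in the picture. A call takes as long as a camera call.
- r.search_frame(picture, thing): "at" ([x, y, z] in m, in the coordinates of the camera as it stood for that picture, good to about 4 mm: the middle of the surface that is visible of it).
- r.place_of(picture, thing): "at" ([x, y, z] in m, in the coordinates of the camera as it stood for that picture, good to about 4 mm: a listed point, or the origin of a listed thing).
The state is a dict: "time_s": time; "q": joint angles; "dq": joint speeds; "effort": joint torques, N m; "tcp_pos": TCP position; "ee_rot": TCP orientation; "wrist_force": force on the tool from outside, world axes, zero at the start; "ft_torque": the same for the moment, N m; "gripper_width": finger opening in m.
Only numpy, scipy, OpenCV 4.12 (cv2) and the standard library are available. Lean on these libraries where they do the work, as an engineer would, in place of code of your own. Each camera call takes 0.05 s, during which the arm holds its last target.

## Working session

There is one attempt and no reset: what is moved stays moved. The work goes in short steps, Python scripts to look and compute and a shell command to move; the robot and the scene stay as the last step left them, time stands still between calls to the robot, and variables do not carry over. Pictures are saved under pics/ and viewed, and the job is handed in when it is done.

```bash
ls; mkdir -p pics
cat > h.py <<'E'
import numpy as np, cv2
from workcell import r
from scipy.spatial.transform import Rotation as Ro
def snap(n,f):
    p=r.snapshot(n); cv2.imwrite('pics/'+f+'.png',p['pixels'][:,:,::-1]); return p
def w(p,c): return np.array(p['R']).T@(np.array(c)-np.array(p['t']))
def cloud(p):
    z=p['z_map'];K=np.array(p['intrinsics']);v,u=np.mgrid[:480,:640]
    c=np.stack([(u-K[0,2])/K[0,0]*z,(v-K[1,2])/K[1,1]*z,z],-1)
    X=(c-np.array(p['t']))@np.array(p['R']); X[z==0]=np.nan; return X
def px(p,X):
    c=np.array(p['R'])@X+np.array(p['t']); q=np.array(p['intrinsics'])@c; return q[:2]/q[2]
E
python3 - <<'E'
from h import *
print(r.state())
for n in ['side','top']:
    p=snap(n,n+'0'); np.save('/tmp/%s0.npy'%n,cloud(p))
    print(n,np.round(p['R'],3).tolist(),p['t'])
    for t in ['stand','seat_a','seat_b','hung_arm_mount','long_arm_center','long_arm_mount','long_arm_hook','short_arm_center','crate','battery','gimbal','propeller','motor','screwdriver','jar']:
        for d in r.place_of(p,t)[:2]: print(n,t,round(d['confidence'],2),np.round(w(p,d['at']),4),px(p,w(p,d['at'])).round())
E
```

```text
pics
{'time_s': 0.0, 'q': array([ 5.84064177e+01,  7.13187176e+00,  9.46357073e+01, -6.12335183e-04,
        7.83497112e+01, -4.73292662e+00]), 'dq': array([-0.0120582 , -0.0799272 ,  0.02427515, -0.00770982, -0.01828313,
       -0.0094131 ]), 'effort': array([-2.56010608e-03, -4.23615003e+01, -3.65449154e+01, -2.56484818e-04,
        7.01578130e-03, -1.93679620e-05]), 'tcp_pos': array([0.29341122, 0.57935915, 0.24705454]), 'ee_rot': array([-89.99091964,   0.11693985,  63.13947785]), 'wrist_force': array([ 0.35819528, -0.63205518, -0.17055318]), 'ft_torque': array([-0.06544865,  0.03424679,  0.03436496]), 'gripper_width': 0.08549579234671333}
side [[0.937, -0.35, -0.006], [-0.265, -0.698, -0.665], [0.228, 0.624, -0.747]] [-0.53215881  0.23435242  1.07033029]
side stand 0.93 [ 0.541   0.2553 -0.0017] [270. 198.]
side stand 0.43 [ 0.4196 -0.0704  0.0034] [261. 314.]
side seat_a 0.94 [0.6309 0.2531 0.1291] [303. 149.]
side seat_a 0.87 [0.4528 0.2268 0.1259] [233. 175.]
side seat_b 0.94 [0.6309 0.2531 0.1291] [303. 149.]
side seat_b 0.87 [0.4528 0.2268 0.1259] [233. 175.]
side hung_arm_m
[... 1233 characters left out ...]
0.1308] [191. 218.]
top long_arm_center 0.66 [ 0.5731 -0.3083  0.0886] [440. 241.]
top long_arm_mount 0.97 [ 0.5667 -0.3053  0.1737] [448. 237.]
top long_arm_hook 0.93 [ 0.5447 -0.3123  0.1749] [452. 247.]
top short_arm_center 0.79 [ 0.477  -0.3145  0.0654] [443. 283.]
top crate 0.57 [ 0.5172 -0.3164  0.0016] [437. 269.]
top battery 0.59 [0.5676 0.1227 0.0015] [259. 254.]
top battery 0.55 [ 0.5682 -0.3043  0.0051] [431. 249.]
top gimbal 0.97 [ 0.7452 -0.1709  0.0011] [374. 182.]
top propeller 0.85 [0.7498 0.0105 0.0014] [302. 182.]
top motor 0.83 [ 0.6702  0.0525 -0.0008] [287. 213.]
top screwdriver 0.75 [ 0.4231 -0.0694  0.0039] [338. 310.]
top jar 0.82 [ 0.7002 -0.3202  0.0034] [434. 197.]
```

View pics/side0.png

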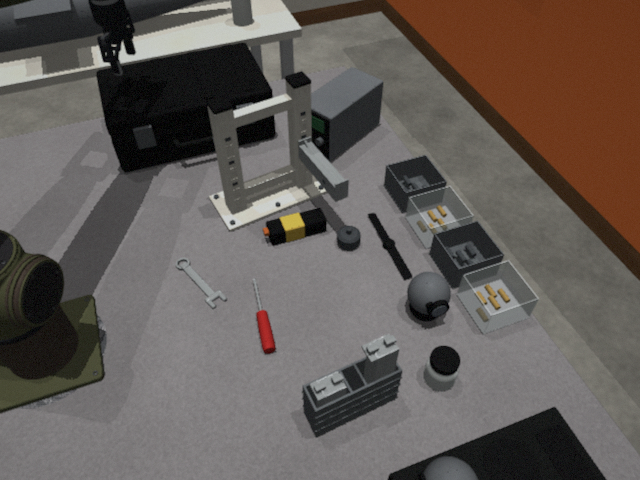

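View pics/top0.png

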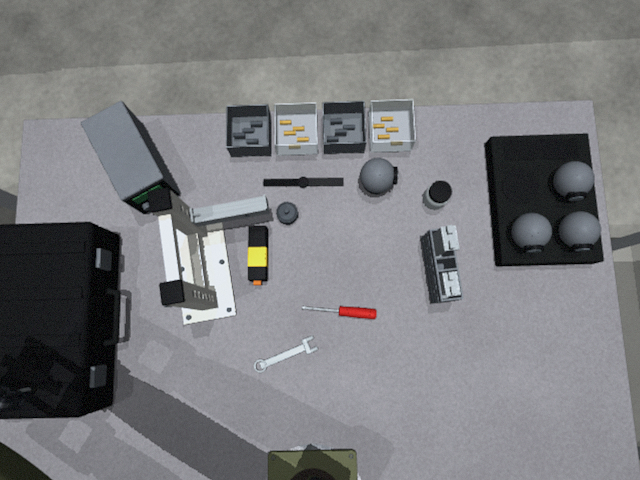

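```bash
python3 - <<'E'
import numpy as np,cv2
for n in ['side','top']:
    X=np.load('/tmp/%s0.npy'%n)
    def sel(lo,hi):
        m=np.all((X>lo)&(X<hi),-1);return X[m]
    for nm,lo,hi in [('longtop',(.5,-.36,.168),(.63,-.26,.18)),('hooks',(.5,-.36,.182),(.63,-.26,.2)),('rim',(.4,-.4,.105),(.64,-.25,.115)),('shorttop',(.43,-.37,.119),(.53,-.27,.128)),('postA_top',(.40,.18,.305),(.50,.3,.32)),('postB_top',(.58,.2,.3),(.7,.33,.32)),('base',(.35,.1,.008),(.7,.35,.014))]:
        P=sel(lo,hi)
        if len(P)<4: print(n,nm,len(P));continue
        rect=cv2.minAreaRect(P[:,:2].astype(np.float32)*1000)
        print(n,nm,len(P),np.round(P.mean(0),4),np.round(P.min(0),3),np.round(P.max(0),3),np.round(rect[0],1),np.round(rect[1],1),round(rect[2],1))
E
python3 - <<'E'
from h import *
for n in ['side','top']:
    I=cv2.imread('pics/%s0.png'%n)
    c=I[320:440,290:450] if n=='side' else I[215:315,410:480]
    cv2.imwrite('pics/c%s.png'%n,cv2.resize(c,None,fx=4 if n=='side' else 6,fy=4 if n=='side' else 6,interpolation=2)[:600,:800])
E
```

```text
side longtop 472 [ 0.5613 -0.3144  0.1749] [ 0.535 -0.33   0.168] [ 0.589 -0.293  0.18 ] [ 562.2 -311.1] [52.4 33.7] 5.7
side hooks 165 [ 0.5626 -0.3117  0.1866] [ 0.539 -0.319  0.182] [ 0.589 -0.302  0.191] [ 563.9 -311.1] [50. 13.] 6.7
side rim 889 [ 0.5098 -0.3238  0.1099] [ 0.432 -0.349  0.105] [ 0.599 -0.287  0.115] [ 515.6 -315.5] [164.5  52.4] 5.5
side shorttop 448 [ 0.4684 -0.323   0.125 ] [ 0.442 -0.338  0.119] [ 0.496 -0.302  0.128] [ 468.7 -320.2] [52.5 34.3] 5.9
side postA_top 303 [0.4498 0.2385 0.31  ] [0.427 0.218 0.305] [0.474 0.265 0.314] [450.2 240.2] [42.9 46.7] 7.5
side postB_top 313 [0.6266 0.265  0.3088] [0.605 0.244 0.3  ] [0.652 0.292 0.313] [627.5 269.9] [43.4 47.9] 9.0
side base 1980 [0.524  0.2327 0.0107] [0.397 0.1   0.008] [0.672 0.308 0.014] [528.4 197.4] [200.5 282.2] 84.0
top longtop 293 [ 0.5649 -0.3074  0.1741] [ 0.538 -0.328  0.168] [ 0.593 -0.291  0.18 ] [ 566.1 -308.9] [52.6 33.2] 6.4
top hooks 89 [ 0.566  -0.3089  0.1859] [ 0.542 -0.316  0.182] [ 0.59  -0.302  0.19 ] [ 566.4 -308.7] [48.3 11.5] 4.3
top rim 426 [ 0.5085 -0.3098  0.1092] [ 0.436 -0.346  0.105] [ 0.6   -0.281  0.115] [ 519.  -313.6] [163.9  51.7] 5.5
top shorttop 258 [ 0.4719 -0.3168  0.1243] [ 0.446 -0.337  0.119] [ 0.499 -0.3    0.128] [ 472.3 -318.2] [52.  33.3] 5.8
top postA_top 530 [0.4543 0.2437 0.3095] [0.432 0.22  0.305] [0.478 0.267 0.315] [454.9 244.5] [43.2 43.6] 8.4
top postB_top 503 [0.6313 0.2713 0.3092] [0.609 0.248 0.3  ] [0.656 0.295 0.314] [632.2 272. ] [43.6 43.1] 9.3
top base 2105 [0.5232 0.2445 0.0105] [0.368 0.178 0.008] [0.65  0.33  0.014] [509.7 262.6] [268.5 148.7] 6.2
```

View pics/cside.png

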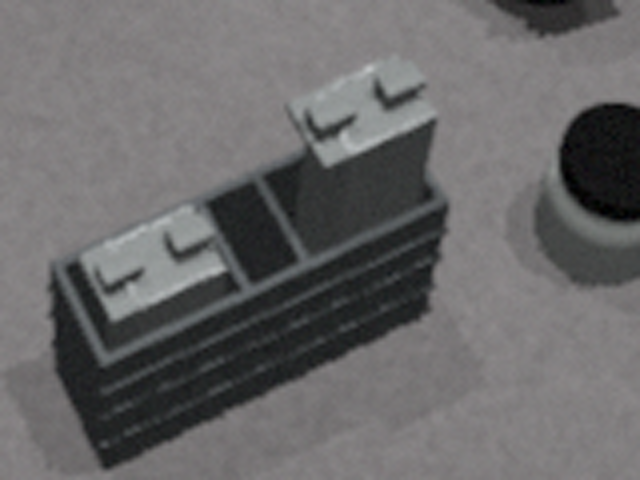

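View pics/ctop.png

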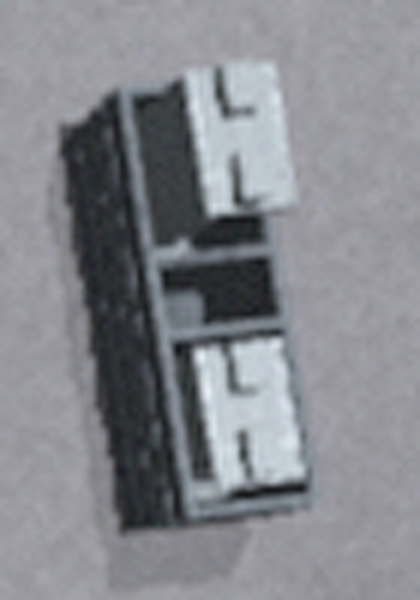

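```bash
cat >> h.py <<'E'
def yaw(a): return np.array([np.cos(np.radians(a)),np.sin(np.radians(a)),0])
def frame(xt,yt):
    xt=np.array(xt)/np.linalg.norm(xt);yt=np.array(yt)/np.linalg.norm(yt);return np.stack([xt,yt,np.cross(xt,yt)],1)
def row(pos,R,s=None):
    s=s or r.state();R0=Ro.from_euler('xyz',s['ee_rot'],degrees=True).as_matrix()
    print('ROW',np.round(R0.T@(np.array(pos)-s['tcp_pos'])*100,2),np.round(Ro.from_matrix(R0.T@R).as_rotvec(degrees=True),2))
U=np.array([0,0,1.])
# crate grasp
CY=5.7; cx=yaw(CY); G=np.array([.564,-.310,.145])
def crateR(al=45): 
    a=np.radians(al); return frame(yaw(CY-90),np.cos(a)*cx-np.sin(a)*U)
E
python3 - <<'E'
from h import *
s=r.state()
row([s['tcp_pos'][0],s['tcp_pos'][1],.45],frame(yaw(63),-U))
row([.45,-.15,.45],frame(yaw(CY-90),-U))
E
```

```text
ROW [ -0.   -20.17  -0.  ] [ 0.    0.14 -0.  ]
ROW [-58.05 -20.17 -46.92] [  0.   147.44   0.  ]
```

```bash
python3 -m inch '[[0,-10,0,0,8,0,8.5],[0,-16,0,0,16,0,8.5],[0,-20,0,0,24,0,8.5],[-4,-20,-3,0,32,0,8.5],[-8,-20,-6,0,40,0,8.5],[-12,-20,-9.5,0,48,0,8.5],[-16,-20,-13,0,56,0,8.5],[-20,-20,-16,0,64,0,8.5],[-24,-20,-19,0,72,0,8.5],[-28,-20,-22,0,80,0,8.5],[-32,-20,-25.5,0,88,0,8.5],[-36,-20,-29,0,96,0,8.5]]'
python3 - <<'E'
from h import *
print(r.state()['q'])
d=crateR()[:,1]
row([.45,-.2,.42],crateR())
row(G+.002*d-.10*d,crateR())
E
```

```text
time_s: 2.8
tcp_pos: [0.3826, 0.1534, 0.4487]
ee_rot: [-89.9, -0.1, -33.1]
wrist_force: [1.5, 0.2, -0.5]
gripper_width: 0.085
[ 1.43844958e+01 -2.64069221e+01  1.05080446e+02 -2.66076048e-03
  1.01234299e+02  4.75304367e+01]
ROW [ 24.97   2.87 -25.91] [ 41.82  48.43 -20.03]
ROW [ 35.11  23.44 -33.26] [ 41.82  48.43 -20.03]
```

```bash
python3 -m inch '[[3,0,-3,5,6,-2.5,8.5],[6,0,-6,10,12,-5,8.5],[9,0,-9,15.5,18,-7.5,8.5],[12.5,0,-13,21,24,-10,8.5],[16,1,-17,26,30,-12.5,8.5],[20,2,-21,31.5,36,-15,8.5],[23,2.5,-24,36.5,42,-17.5,8.5],[25,2.9,-25.9,41.82,48.43,-20.03,6],[28,10,-28,41.82,48.43,-20.03,6],[32,16,-31,41.82,48.43,-20.03,6],[35.1,20,-33.3,41.82,48.43,-20.03,6],[35.1,23.4,-33.3,41.82,48.43,-20.03,6]]'
python3 - <<'E'
from h import *
print(r.state()['q'])
d=crateR()[:,1]
row(G+.002*d-.10*d,crateR())
row(G+.002*d,crateR())
p=snap('side','s1')
p=snap('wrist','w1')
for t in ['long_arm_mount','long_arm_hook']:
    for e in r.place_of(p,t)[:2]: print(t,e['confidence'],w(p,e['at']))
E
```

```text
time_s: 4.0
tcp_pos: [0.4887, -0.3022, 0.2519]
ee_rot: [-44.9, -0.2, -84.4]
wrist_force: [0.9, -0.3, -0.5]
gripper_width: 0.0596
[-53.1507034  -17.22754714 124.33492017  46.8617433   55.91157968
   9.73215807]
ROW [ 1.51  3.   -2.32] [-0.08  0.05  0.19]
ROW [ 1.48 13.   -2.34] [-0.08  0.05  0.19]
long_arm_mount 0.64 [ 0.57090323 -0.31092115  0.1721093 ]
long_arm_hook 0.82 [ 0.54811323 -0.31312531  0.17176639]
```

View pics/w1.png

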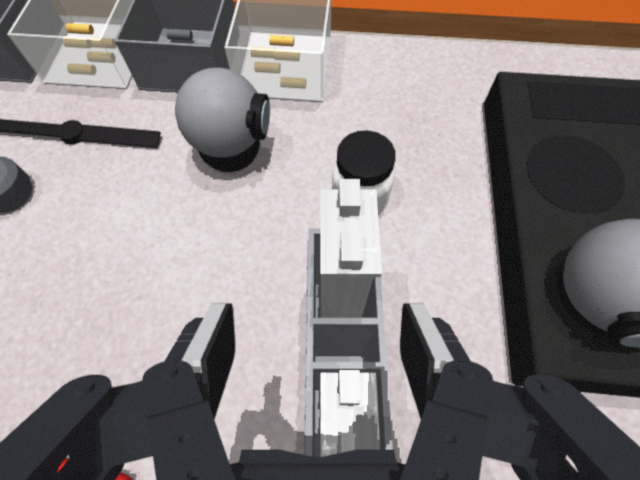

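View pics/s1.png

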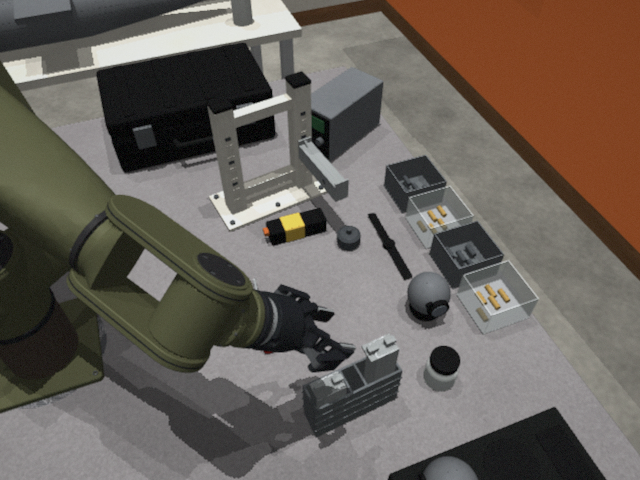

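```bash
python3 -m inch '[[1.5,3,-2.33,0,0,0.2,6],[1.5,3,-2.33,0,0,0.2,6],[1.5,6,-2.33,0,0,0.2,6],[1.5,9,-2.33,0,0,0.2,6],[1.5,11.5,-2.33,0,0,0.2,6],[1.5,13,-2.33,0,0,0.2,6],[1.5,13,-2.33,0,0,0.2,6],[1.5,13,-2.33,0,0,0.2,6]]'
python3 - <<'E'
from h import *
d=crateR()[:,1]
print(r.state()['wrist_force'])
row(G+.002*d,crateR())
p=snap('wrist','w2');p=snap('side','s2')
E
```

```text
time_s: 5.0
tcp_pos: [0.5655, -0.3071, 0.1458]
ee_rot: [-44.9, 0.1, -84.1]
wrist_force: [-0.1, -0.1, 0.3]
gripper_width: 0.0602
[-0.14511079 -0.06409103  0.27442163]
ROW [ 0.27  0.13 -0.18] [-0.11  0.03 -0.23]
```

View pics/w2.png

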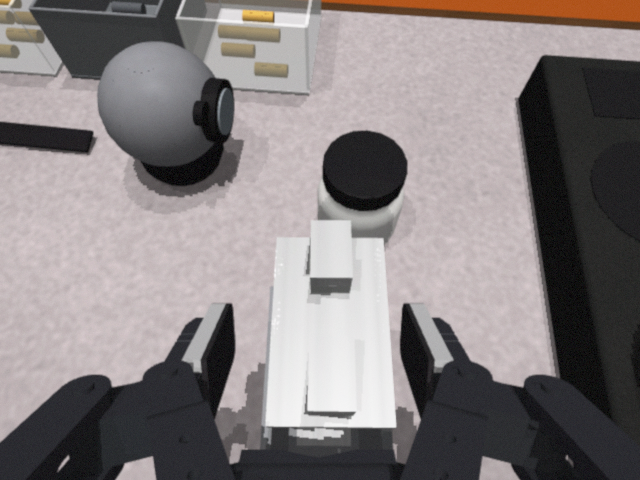

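View pics/s2.png

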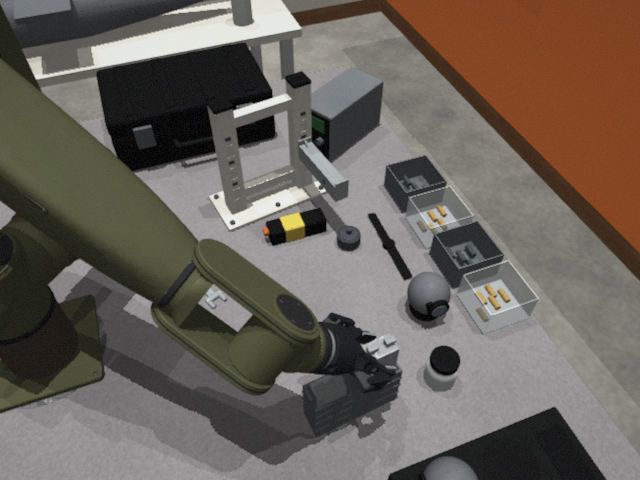

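```bash
python3 -m inch '[[0.3,0.13,-0.18,0,0,-0.2,6],[0.3,0.13,-0.18,0,0,-0.2,6],[0.3,0.13,-0.18,0,0,-0.2,2],[0.3,0.13,-0.18,0,0,-0.2,1],[0.3,0.13,-0.18,0,0,-0.2,1],[0.3,0.13,-0.18,0,0,-0.2,1],[0.3,0.13,-0.18,0,0,-0.2,1],[0.3,0.13,-0.18,0,0,-0.2,1]]'
python3 - <<'E'
from h import *
s=r.state();print(s['wrist_force'],s['gripper_width'])
row(s['tcp_pos']+[0,0,.17],crateR())
p=snap('wrist','w3')
E
```

```text
time_s: 5.9
tcp_pos: [0.5651, -0.3108, 0.1434]
ee_rot: [-44.9, -0.0, -84.3]
wrist_force: [-0.9, -0.4, 1.8]
gripper_width: 0.0316
[-0.93722112 -0.42943978  1.76060696] 0.03160184913870849
ROW [ 1.000e-02 -1.200e+01  1.204e+01] [-0.11 -0.    0.04]
```

View pics/w3.png

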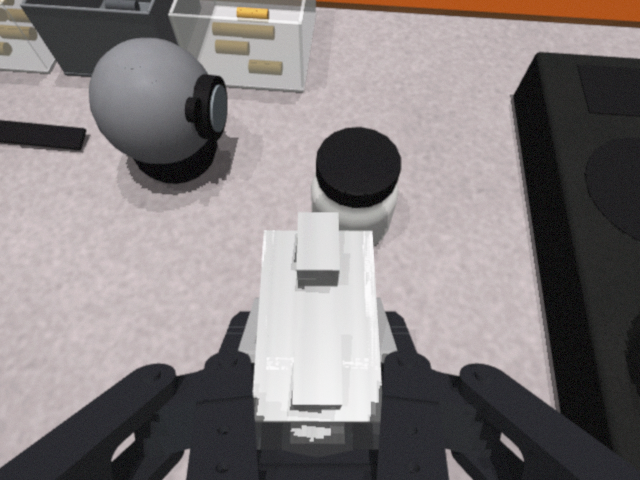

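```bash
python3 -m inch '[[0,-1.5,1.5,0,0,0,1],[0,-3,3,0,0,0,1],[0,-5,5,0,0,0,1],[0,-7,7,0,0,0,1],[0,-9,9,0,0,0,1],[0,-11,11,0,0,0,1],[0,-12,12,0,0,0,1],[0,-12,12,0,0,0,1]]'
python3 - <<'E'
from h import *
s=r.state();print(s['wrist_force'],s['gripper_width'],s['q'])
p=snap('wrist','w4');p=snap('side','s4')
# target orientation: arm laid, hooks yaw H
for H in (-8,):
    h=yaw(H);a=np.radians(45)
    R=frame(yaw(H-90),-np.cos(a)*U-np.sin(a)*h)
    row([.6,-.1,.32],R); row([.6,-.1,.06],R)
E
```

```text
time_s: 6.75
tcp_pos: [0.565, -0.311, 0.3147]
ee_rot: [-44.8, -0.2, -84.3]
wrist_force: [0.4, -0.8, -4.0]
gripper_width: 0.0309
[ 0.35028629 -0.78109782 -4.01974436] 0.03092276255513633 [-46.77083501 -11.36559582 113.45085573  43.15957759  55.13298052
  19.20138895]
ROW [-20.55   3.35   4.66] [-89.46  15.22  -0.1 ]
ROW [-20.51  21.76 -13.71] [-89.46  15.22  -0.1 ]
```

View pics/s4.png

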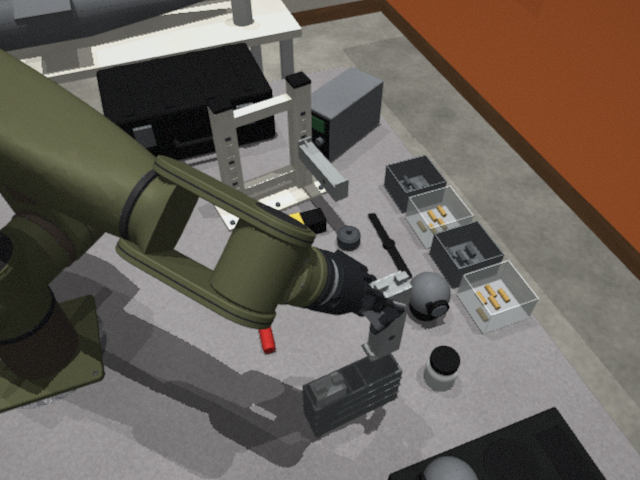

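View pics/w4.png

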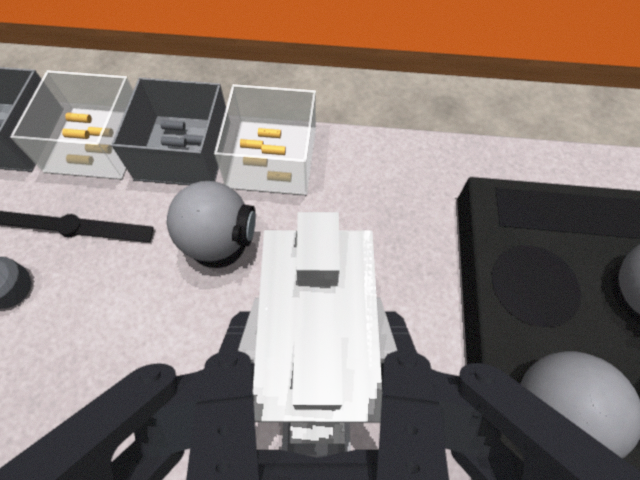

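Run:
```python
from h import *
X=np.load('/tmp/top0.npy')
m=np.all((X>(.36,-.2,.006))&(X<(.7,.07,.06)),-1);P=X[m]
for y in np.arange(-.2,.07,.02):
    q=P[(P[:,1]>=y)&(P[:,1]<y+.02)]
    if len(q):print(round(y,2),q.min(0).round(3),q.max(0).round(3))
H=-10;h=yaw(H);a=np.radians(45)
R=frame(yaw(H-90),-np.cos(a)*U-np.sin(a)*h)
row([.6,-.07,.32],R); row([.6,-.07,.06],R)
```

```text
-0.2 [ 0.44  -0.194  0.006] [ 0.44  -0.194  0.006]
-0.18 [ 0.407 -0.17   0.006] [ 0.609 -0.16   0.022]
-0.16 [ 0.402 -0.16   0.006] [ 0.689 -0.14   0.028]
-0.14 [ 0.405 -0.139  0.007] [ 0.7   -0.12   0.029]
-0.12 [ 0.365 -0.12   0.006] [ 0.582 -0.1    0.03 ]
-0.1 [ 0.408 -0.099  0.007] [ 0.601 -0.081  0.028]
-0.08 [ 0.411 -0.079  0.006] [ 0.668 -0.06   0.027]
-0.06 [ 0.423 -0.06   0.006] [ 0.684 -0.041  0.02 ]
-0.04 [ 0.393 -0.038  0.006] [ 0.486 -0.02   0.019]
-0.02 [ 0.361 -0.019  0.006] [ 0.616 -0.     0.017]
-0.0 [0.361 0.    0.006] [0.596 0.017 0.02 ]
0.02 [0.643 0.021 0.007] [0.691 0.039 0.041]
0.04 [0.458 0.04  0.006] [0.694 0.06  0.052]
0.06 [0.644 0.06  0.012] [0.689 0.07  0.041]
ROW [-23.54   3.57   4.86] [-89.32  17.44  -0.1 ]
ROW [-23.49  21.97 -13.5 ] [-89.32  17.44  -0.1 ]
```

```bash
python3 -m inch '[[-3,0,0,-4,0.5,0,1],[-6,0,0.5,-10,2,0,1],[-9,0.5,1,-17,3.5,0,1],[-12,1,1.5,-24,5,0,1],[-15,1.5,2,-32,6.5,0,1],[-18,2,2.5,-40,8,0,1],[-20,2.5,3,-48,9.5,0,1],[-22,3,3.5,-56,11,0,1],[-23.5,3.5,4,-64,12.5,0,1],[-23.5,3.5,4.5,-72,14,0,1],[-23.5,3.57,4.86,-80,16,0,1],[-23.54,3.57,4.86,-89.3,17.44,-0.1,1]]'
python3 - <<'E'
from h import *
print(r.state()['q'])
H=-10;h=yaw(H);a=np.radians(45)
R=frame(yaw(H-90),-np.cos(a)*U-np.sin(a)*h)
row([.6,-.07,.06],R)
row([.6,-.07,.025],R)
snap('side','s5');snap('wrist','w5')
E
```

```text
time_s: 8.05
tcp_pos: [0.6009, -0.0695, 0.318]
ee_rot: [-134.5, 0.2, -99.9]
wrist_force: [-0.6, 0.8, -3.6]
gripper_width: 0.0315
[-11.31085874  24.0208046   74.61700663  -1.07161146 125.82394018
  88.2687538 ]
ROW [ 0.13 18.46 18.01] [-0.53  0.17 -0.05]
ROW [ 0.14 20.96 20.47] [-0.53  0.17 -0.05]
```

View pics/s5.png

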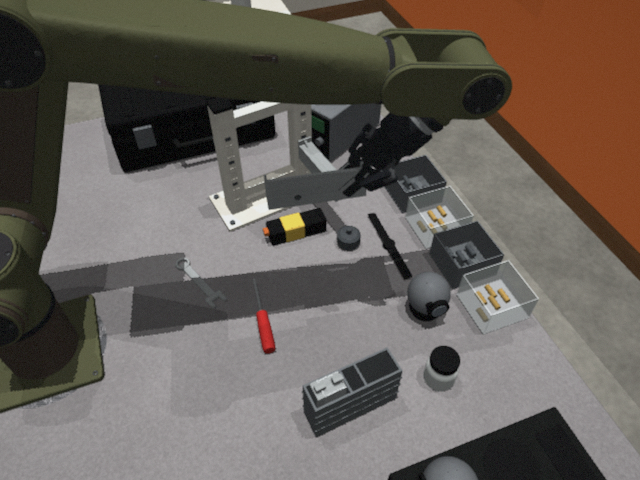

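View pics/w5.png

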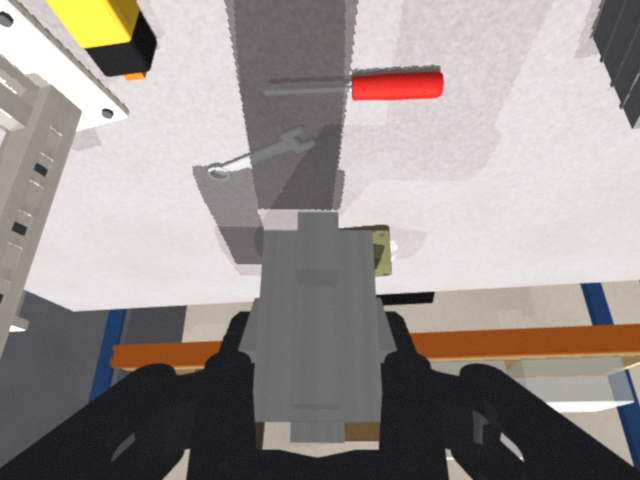

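```bash
python3 -m inch '[[0.1,3,3,-0.5,0.2,0,1],[0.1,6,6,-0.5,0.2,0,1],[0.1,9,9,-0.5,0.2,0,1],[0.1,12,12,-0.5,0.2,0,1],[0.1,15,15,-0.5,0.2,0,1],[0.1,17,17,-0.5,0.2,0,1],[0.1,19,18.6,-0.5,0.2,0,1],[0.1,20,19.6,-0.5,0.2,0,1],[0.1,20,19.6,-0.5,0.2,0,1],[0.1,20,19.6,-0.5,0.2,0,1]]'
python3 - <<'E'
from h import *
print(r.state()['q'])
p=snap('side','s6');X=cloud(p)
m=np.all((X>(.44,-.12,.02))&(X<(.6,.0,.1)),-1);P=X[m]
for x in np.arange(.44,.6,.02):
    q=P[(P[:,0]>=x)&(P[:,0]<x+.02)]
    if len(q)>5:print(round(x,2),len(q),np.percentile(q,[5,50,95],axis=0).round(3).tolist())
E
```

```text
time_s: 9.15
tcp_pos: [0.5999, -0.0696, 0.0324]
ee_rot: [-135.1, 0.1, -100.0]
wrist_force: [0.6, -0.2, -2.8]
gripper_width: 0.0314
[-11.33792355  39.22662513  82.54376581  -0.8838359  103.34061625
  88.81588529]
0.44 15 [[0.458, -0.063, 0.024], [0.459, -0.06, 0.043], [0.46, -0.053, 0.059]]
0.46 200 [[0.461, -0.065, 0.024], [0.47, -0.059, 0.046], [0.479, -0.035, 0.059]]
0.48 198 [[0.481, -0.069, 0.025], [0.49, -0.061, 0.046], [0.499, -0.037, 0.049]]
0.5 196 [[0.501, -0.073, 0.024], [0.51, -0.064, 0.046], [0.519, -0.041, 0.049]]
0.52 194 [[0.521, -0.077, 0.024], [0.53, -0.068, 0.046], [0.538, -0.045, 0.049]]
0.54 195 [[0.541, -0.08, 0.023], [0.55, -0.072, 0.046], [0.559, -0.048, 0.049]]
0.56 202 [[0.561, -0.084, 0.023], [0.57, -0.076, 0.046], [0.579, -0.051, 0.049]]
0.58 251 [[0.581, -0.099, 0.031], [0.591, -0.083, 0.045], [0.599, -0.052, 0.05]]
```

View pics/s6.png

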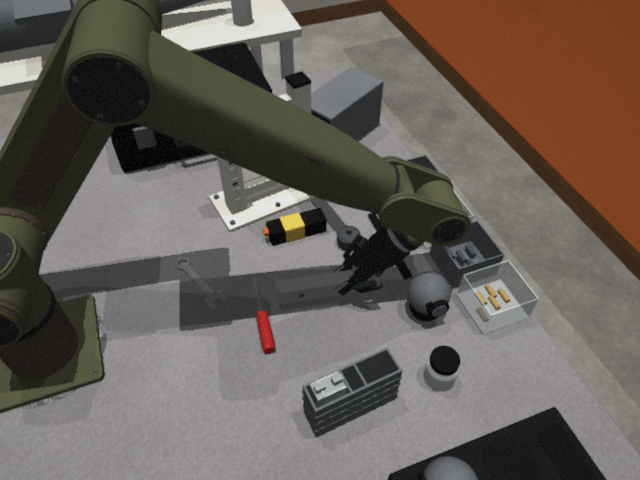

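```bash
python3 -m inch '[[0,0.15,0.15,0,0,0,1],[0,0.3,0.3,0,0,0,1],[0,0.42,0.42,0,0,0,1],[0,0.5,0.5,0,0,0,1],[0,0.55,0.55,0,0,0,1],[0,0.55,0.55,0,0,0,1]]'
python3 -c "
from h import *
print(r.state()['wrist_force'],r.state()['tcp_pos'])"
```

```text
time_s: 9.8
tcp_pos: [0.6006, -0.0697, 0.0261]
ee_rot: [-135.1, 0.1, -100.0]
wrist_force: [-1.2, 0.6, 0.3]
gripper_width: 0.0312
[-1.21003478  0.55595288  0.3288702 ] [ 0.6006191  -0.06968441  0.02614831]
```

```bash
python3 -m inch '[[0,0,0,0,0,0,4],[0,0,0,0,0,0,6],[0,0,0,0,0,0,7],[0,0,0,0,0,0,7],[0,0,0,0,0,0,7],[0,-2,0,0,0,0,7],[0,-5,0,0,0,0,7],[0,-9,0,0,0,0,7],[0,-13,0,0,0,0,7],[0,-17,0,0,0,0,7],[0,-18,0,0,0,0,7]]'
python3 - <<'E'
from h import *
p=snap('side','s7');X=cloud(p)
m=np.all((X>(.44,-.14,.036))&(X<(.64,.0,.1)),-1);P=X[m]
for e in ('long_arm_center','long_arm_mount','long_arm_hook'):
    for t in r.place_of(p,e)[:2]: print(e,t['confidence'],w(p,t['at']).round(4))
Q=P[np.abs(P[:,2]-.04)<.004];print(cv2.minAreaRect(Q[:,:2].astype(np.float32)*1000),np.median(Q,0))
h=yaw(-10);a=np.radians(45)
p=snap('top','t7')
for e in ('long_arm_center','long_arm_mount','long_arm_hook'):
    for t in r.place_of(p,e)[:2]: print(e,t['confidence'],w(p,t['at']).round(4))
X=cloud(p);m=np.all((X>(.44,-.14,.036))&(X<(.64,.0,.1)),-1);P=X[m]
Q=P[np.abs(P[:,2]-.04)<.004];print(cv2.minAreaRect(Q[:,:2].astype(np.float32)*1000),np.median(Q,0))
E
```

```text
time_s: 10.9
tcp_pos: [0.729, -0.0927, 0.1575]
ee_rot: [-134.6, 0.1, -100.0]
wrist_force: [0.3, 0.1, 0.3]
gripper_width: 0.0699
long_arm_center 0.64 [ 0.5475 -0.056   0.0182]
long_arm_mount 0.71 [ 0.6297 -0.0721  0.0217]
long_arm_hook 0.84 [ 0.6305 -0.0762  0.0419]
((551.216796875, -61.60554885864258), (37.038578033447266, 179.54100036621094), 80.04568481445312) [ 0.54321588 -0.06220747  0.04042908]
long_arm_center 0.56 [ 0.5154 -0.3159 -0.0013]
((0.0, 0.0), (0.0, 0.0), 0.0) [nan nan nan]
  return _methods._mean(a, axis=axis, dtype=dtype,
  ret = um.true_divide(
```

View pics/s7.png

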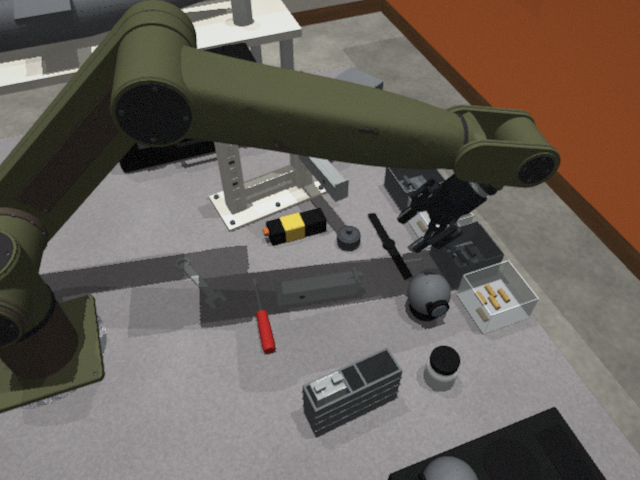

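View pics/t7.png

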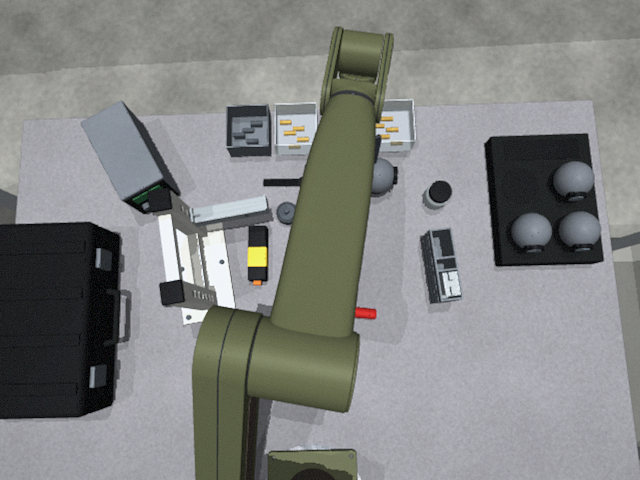

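Run:
```python
from h import *
R=frame(yaw(-100),-U)
row([.558,-.0622,.19],R)
```

```text
ROW [ -0.02   9.32 -14.65] [45.29  0.   -0.1 ]
```

```bash
python3 -m inch '[[0,0,-3,4,0,0,7],[0,1,-6,12,0,0,7],[0,3,-9,20,0,0,7],[0,5,-12,28,0,0,7],[0,8,-14,36,0,0,7],[0,9.3,-14.65,45.3,0,-0.1,7],[0,9.3,-14.65,45.3,0,-0.1,7],[0,9.3,-14.65,45.3,0,-0.1,7]]'
python3 - <<'E'
from h import *
p=snap('wrist','w8')
for e in ('long_arm_center','long_arm_mount','long_arm_hook'):
    for t in r.place_of(p,e)[:1]: print(e,t['confidence'],w(p,t['at']).round(4))
X=cloud(p);m=np.all((X>(.44,-.14,.034))&(X<(.66,.0,.046)),-1);P=X[m]
print(cv2.minAreaRect(P[:,:2].astype(np.float32)*1000),np.median(P,0))
m=np.all((X>(.44,-.14,.046))&(X<(.66,.0,.06)),-1);P=X[m]
print(cv2.minAreaRect(P[:,:2].astype(np.float32)*1000),P.min(0),P.max(0))
R=frame(yaw(-100),-U)
row([.558,-.0622,.024],R)
E
```

```text
time_s: 12.1
tcp_pos: [0.5563, -0.0619, 0.1897]
ee_rot: [-90.1, 0.0, -100.0]
wrist_force: [0.5, 0.2, -0.2]
gripper_width: 0.0697
long_arm_center 0.46 [ 0.4236 -0.0777  0.0022]
long_arm_mount 0.79 [ 0.633  -0.0789  0.0183]
long_arm_hook 0.65 [ 0.63   -0.0764  0.0407]
((551.1366577148438, -61.54092025756836), (32.104976654052734, 166.83958435058594), 79.92779541015625) [ 0.55712892 -0.06199019  0.03995027]
((554.93603515625, -62.09464645385742), (31.46673583984375, 181.5255126953125), 79.92457580566406) [ 0.46350642 -0.0912699   0.04600121] [ 0.64511191 -0.03107607  0.05392257]
ROW [-0.03 16.69 -0.22] [-0.06  0.    0.  ]
```

View pics/w8.png

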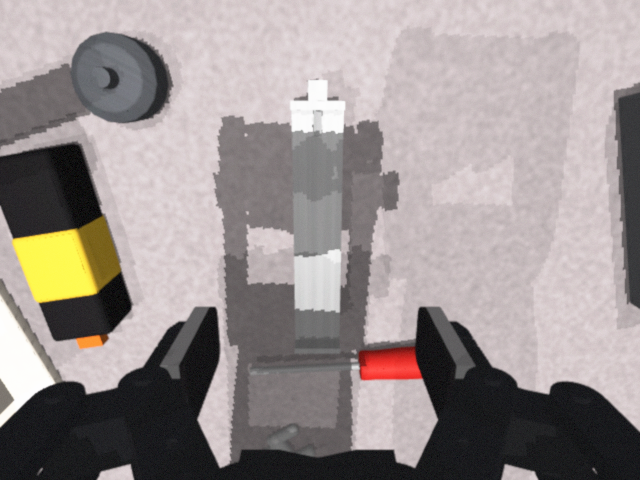

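```bash
python3 -m inch '[[0,4,-0.2,0,0,0,7],[0,8,-0.2,0,0,0,7],[0,12,-0.2,0,0,0,7],[0,15,-0.2,0,0,0,7],[0,16.3,-0.2,0,0,0,7],[0,16.7,-0.2,0,0,0,7],[0,16.7,-0.2,0,0,0,7],[0,16.7,-0.2,0,0,0,2],[0,16.7,-0.2,0,0,0,1],[0,16.7,-0.2,0,0,0,1],[0,16.7,-0.2,0,0,0,1],[0,16.7,-0.2,0,0,0,1]]'
python3 -m inch '[[0,0,0,0,0,0,1],[0,0,0,0,0,0,1],[0,-2,0,0,0,0,1],[0,-4,0,0,0,0,1],[0,-7,0,0,0,0,1],[0,-10,0,0,0,0,1],[0,-13,0,0,0,0,1],[0,-16,0,0,0,0,1],[0,-19,0,0,0,0,1],[0,-22,0,0,0,0,1],[0,-22,0,0,0,0,1],[0,-22,0,0,0,0,1]]'
python3 - <<'E'
from h import *
p=snap('side','s9');snap('wrist','w9')
print(r.state()['q'])
E
```

```text
time_s: 13.5
tcp_pos: [0.5595, -0.0627, 0.0258]
ee_rot: [-89.8, 0.0, -100.0]
wrist_force: [-0.0, 0.7, 7.4]
gripper_width: 0.031
time_s: 14.7
tcp_pos: [0.558, -0.0625, 0.2444]
ee_rot: [-89.8, 0.0, -100.0]
wrist_force: [0.2, -0.7, -4.6]
gripper_width: 0.0313
[-1.18644313e+01 -3.96726167e+00  1.06424440e+02  1.24575280e-02
  7.76025569e+01  8.81384924e+01]
```

View pics/s9.png

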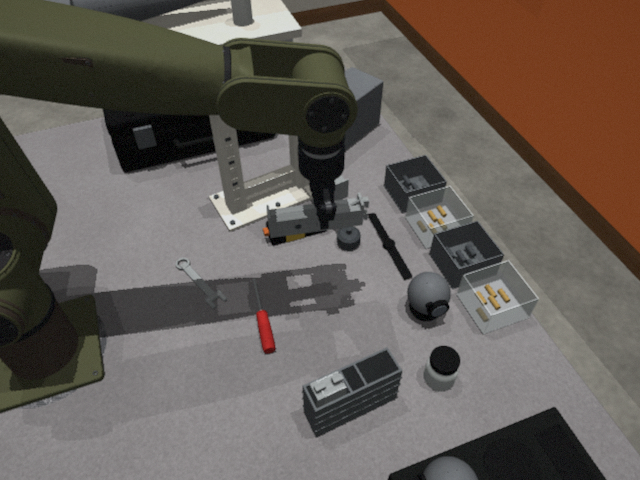

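View pics/w9.png

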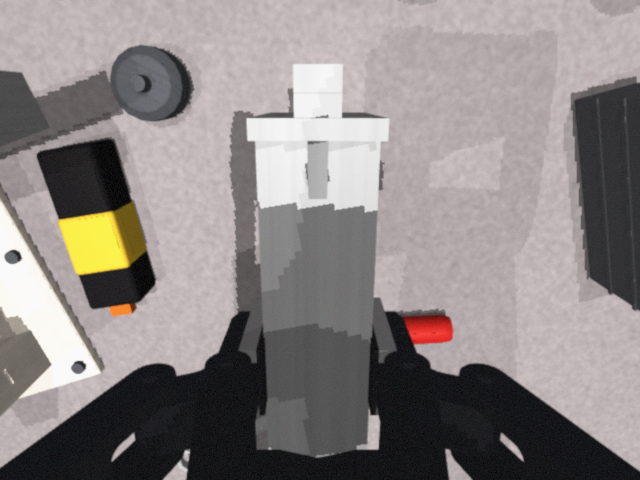

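```bash
cat >> h.py <<'E'
SY=99.15; sx=yaw(SY); SEAT=np.array([.4557,.2226,.130]); RS=frame(yaw(SY-90),-U)
E
python3 - <<'E'
from h import *
t=SEAT-sx*.1545; t[2]=.245
row(t,RS); t[2]=.146; row(t,RS)
p=r.snapshot('wrist');X=cloud(p);s=r.state()
R0=Ro.from_euler('xyz',s['ee_rot'],degrees=True).as_matrix()
L=(X-s['tcp_pos'])@R0
np.save('/tmp/L.npy',L)
m=(np.abs(L[...,0])<.012)&(np.abs(L[...,1])<.035)&(L[...,2]>0)&(L[...,2]<.1)
P=L[m]
for z in np.arange(0,.1,.01):
    q=P[(P[:,2]>=z)&(P[:,2]<z+.01)]
    if len(q):print(round(z,2),len(q),np.percentile(q,[5,50,95],axis=0).round(4).tolist())
E
```

```text
ROW [-11.69  -0.25  -9.86] [ 3.0000e-02 -1.0916e+02 -7.0000e-02]
ROW [-11.69   9.65  -9.85] [ 3.0000e-02 -1.0916e+02 -7.0000e-02]
0.0 2317 [[-0.0108, -0.0151, 0.0006], [0.0001, -0.0142, 0.0051], [0.0108, -0.0133, 0.0096]]
0.01 2457 [[-0.0108, -0.015, 0.0106], [0.0001, -0.0142, 0.0151], [0.0108, -0.0133, 0.0196]]
0.02 2661 [[-0.0108, -0.015, 0.0205], [-0.0002, -0.0141, 0.0251], [0.0108, -0.0132, 0.0295]]
0.03 2878 [[-0.0108, -0.015, 0.0305], [-0.0, -0.0141, 0.0351], [0.0108, -0.0132, 0.0395]]
0.04 3107 [[-0.0108, -0.0151, 0.0405], [-0.0001, -0.0141, 0.0451], [0.0108, -0.0131, 0.0495]]
0.05 3289 [[-0.0108, -0.0164, 0.0505], [-0.0001, -0.0141, 0.0551], [0.0108, -0.0131, 0.0595]]
0.06 3270 [[-0.0108, -0.0232, 0.0605], [0.0002, -0.0143, 0.0647], [0.0108, -0.013, 0.0687]]
0.07 3764 [[-0.0105, -0.0269, 0.0704], [0.0002, -0.0256, 0.0739], [0.0105, -0.0194, 0.0792]]
0.08 1519 [[-0.0043, -0.0245, 0.0803], [0.0007, -0.0234, 0.0832], [0.0056, -0.0223, 0.0861]]
```

```bash
python3 -m inch '[[-0.5,0,-0.5,0,-5,0,1],[-1.5,0,-1.5,0,-13,0,1],[-2.5,0,-2.5,0,-21,0,1],[-3.5,0,-3.5,0,-29,0,1],[-4.5,0,-4.5,0,-37,0,1],[-5.5,0,-5.5,0,-45,0,1],[-6.5,0,-6,0,-53,0,1],[-7.5,0,-7,0,-61,0,1],[-8.5,0,-7.5,0,-69,0,1],[-9.5,0,-8.5,0,-77,0,1],[-10.5,0,-9,0,-85,0,1],[-11.7,0,-9.86,0,-93,0,1]]'
python3 -c "
from h import *
t=SEAT-sx*.1545; t[2]=.146; row(t,RS)"
```

```text
time_s: 16.05
tcp_pos: [0.4793, 0.0704, 0.2401]
ee_rot: [-90.0, 0.3, -6.7]
wrist_force: [-0.1, -1.1, -4.2]
gripper_width: 0.0311
ROW [ 0.15  9.41 -0.02] [ -0.02 -15.85  -0.27]
```

```bash
python3 -m inch '[[0.1,2,0,0,-6,0,1],[0.1,4,0,0,-12,0,1],[0.15,6,0,0,-15.85,-0.3,1],[0.15,8,0,0,-15.85,-0.3,1],[0.15,9.4,0,0,-15.85,-0.3,1],[0.15,9.4,0,0,-15.85,-0.3,1],[0.15,9.4,0,0,-15.85,-0.3,1],[0.15,9.4,0,0,-15.85,-0.3,1]]'
python3 - <<'E'
from h import *
print(r.state()['q'])
p=snap('wrist','w10')
np.save('/tmp/X10.npy',cloud(p)); import pickle; pickle.dump(dict(p),open('/tmp/p10.pkl','wb')); pickle.dump(r.state(),open('/tmp/st10.pkl','wb'))
for e in ('seat_a','long_arm_hook','long_arm_mount'):
    for t in r.place_of(p,e)[:2]: print(e,t['confidence'],w(p,t['at']).round(4))
p=snap('side','s10')
for e in ('seat_a','long_arm_hook','long_arm_mount','hung_arm_mount'):
    for t in r.place_of(p,e)[:2]: print(e,t['confidence'],w(p,t['at']).round(4))
p=snap('top','t10')
E
```

```text
time_s: 16.85
tcp_pos: [0.4811, 0.0702, 0.1472]
ee_rot: [-90.0, -0.1, 9.1]
wrist_force: [-0.4, 0.0, -3.3]
gripper_width: 0.0309
[ 1.96810206e+00 -9.20112119e+00  1.20691042e+02  1.96825493e-02
  6.83717221e+01 -7.18767213e+00]
long_arm_hook 0.95 [0.4696 0.1415 0.163 ]
long_arm_mount 0.85 [0.4679 0.1399 0.1408]
seat_a 0.9 [0.635  0.2522 0.1299]
seat_a 0.72 [0.4534 0.2284 0.1241]
long_arm_hook 0.91 [0.4658 0.1421 0.1657]
long_arm_mount 0.58 [0.4657 0.1463 0.1443]
hung_arm_mount 0.66 [0.6286 0.2558 0.1335]
```

View pics/w10.png

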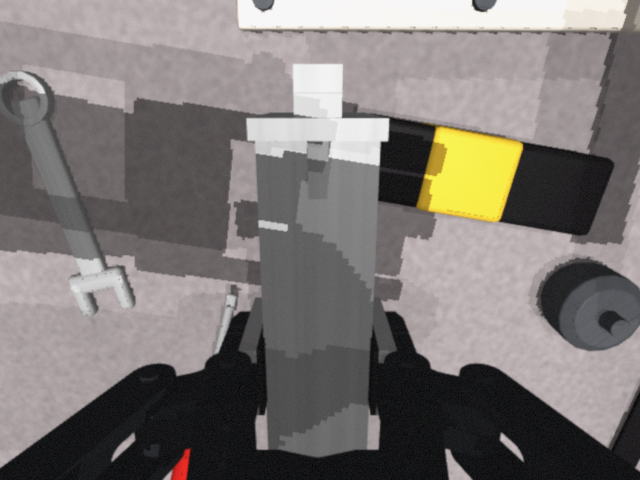

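View pics/s10.png

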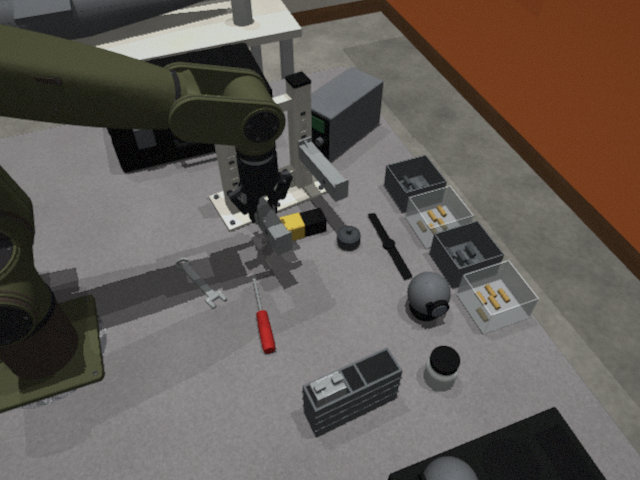

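View pics/t10.png

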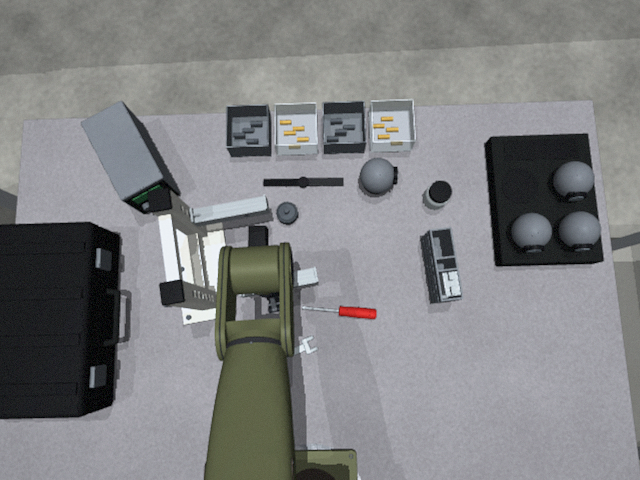

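Run:
```python
import numpy as np,pickle
from scipy.spatial.transform import Rotation as Ro
X=np.load('/tmp/X10.npy')
p=pickle.load(open('/tmp/p10.pkl','rb'))
im=p['pixels']
Z=X[...,2]
m=(np.abs(Z-.010)<.0035)&(X[...,1]>.12)&(im.min(-1)>185)
# front edge: for each column the lowest row
fe=[]
for u in range(230,640):
    v=np.where(m[:60,u])[0]
    if len(v)>4: fe.append(X[v.max(),u])
fe=np.array(fe);a=np.polyfit(fe[5:,0],fe[5:,1],1)
for _ in range(3):
    res=fe[:,1]-np.polyval(a,fe[:,0]);k=np.abs(res)<.0012;a=np.polyfit(fe[k,0],fe[k,1],1)
print('edge',len(fe),k.sum(),np.degrees(np.arctan(a[0])),np.abs(res[k]).mean(),fe[:3],np.median(fe[:,2]))
le=[]
for v in range(0,26):
    u=np.where(m[v,200:400])[0]
    if len(u): le.append(X[v,200+u.min()])
print(np.array(le).round(4).tolist())
print('bench z',np.median(Z[200:300,420:520]), np.median(Z[60:100,420:600]))
```

```text
edge 389 383 9.126966761691005 0.0002033346911773054 [[0.41868824 0.18782473 0.00861567]
 [0.42004124 0.1790209  0.00795234]
 [0.42060353 0.17768596 0.0071428 ]] 0.00921630115693583
[[0.4184, 0.1908, 0.0086], [0.4183, 0.1904, 0.0078], [0.4183, 0.1899, 0.0078], [0.4185, 0.1893, 0.0086], [0.4184, 0.189, 0.0075], [0.4185, 0.1885, 0.0077], [0.4187, 0.1878, 0.0086], [0.4197, 0.1871, 0.0109], [0.4194, 0.1869, 0.009], [0.4198, 0.1861, 0.0106], [0.4195, 0.1859, 0.0091], [0.4198, 0.1852, 0.0102], [0.4198, 0.1847, 0.0102], [0.4196, 0.1844, 0.0089], [0.4198, 0.1838, 0.0096], [0.4198, 0.1834, 0.0092], [0.4198, 0.1829, 0.0089], [0.4197, 0.1826, 0.0079], [0.4201, 0.1818, 0.0097], [0.4199, 0.1815, 0.0085], [0.4201, 0.1809, 0.0092], [0.4199, 0.1805, 0.0083], [0.4201, 0.1799, 0.0087], [0.4201, 0.1795, 0.0085], [0.42, 0.179, 0.008], [0.4208, 0.1785, 0.0089]]
bench z nan nan
```

```bash
python3 -m inch '[[0,-1.5,-0.8,6,0,0,1],[0,-3,-1.5,13,0,0,1],[0,-4.5,-2.2,20,0,0,1],[0,-6,-3,28,0,0,1],[0,-6.5,-3,35,0,0,1],[0,-6.5,-3,35,0,0,1],[0,-6.5,-3,35,0,0,1]]'
python3 - <<'E'
from h import *
import pickle
p=snap('wrist','w11'); s=r.state()
np.save('/tmp/X11.npy',cloud(p)); pickle.dump((dict(p),s),open('/tmp/p11.pkl','wb'))
print(s['q'])
for e in ('seat_a','long_arm_hook','long_arm_mount'):
    for t in r.place_of(p,e)[:2]: print(e,t['confidence'],w(p,t['at']).round(4))
E
```

```text
time_s: 18.05
tcp_pos: [0.4849, 0.04, 0.2104]
ee_rot: [-55.1, 0.0, 9.1]
wrist_force: [0.1, 0.3, -5.0]
gripper_width: 0.0312
[-17.62955513  -5.67008741 115.78442387  30.7302941   87.71295427
 -32.97890205]
seat_a 0.67 [0.4601 0.2216 0.13  ]
long_arm_hook 0.92 [0.4793 0.09   0.2656]
long_arm_mount 0.87 [0.4777 0.0993 0.2468]
```

View pics/w11.png

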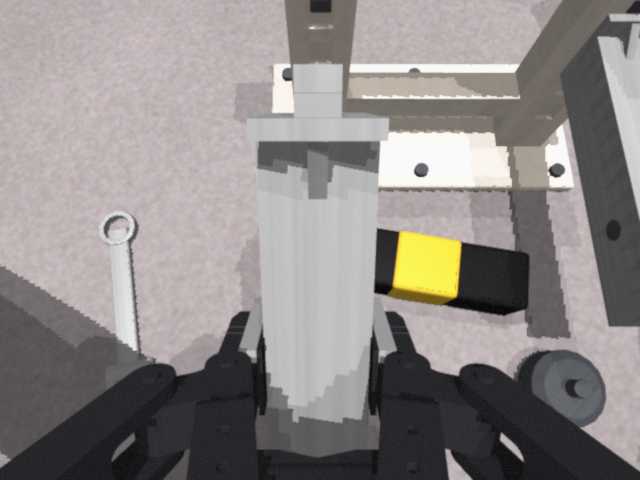

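Run:
```python
import numpy as np,pickle
from h import yaw
X=np.load('/tmp/X11.npy');(p,s)=pickle.load(open('/tmp/p11.pkl','rb'))
sx=yaw(99.13);sy=yaw(189.13)
xs=X@sx;ys=X@sy;z=X[...,2];im=p['pixels']
for v in range(2,62,6):
    m=(np.abs(z[v]-.16)<.12)&(xs[v]<.165)&(xs[v]>.14)&(ys[v]>-.53)&(ys[v]<-.44)
    u=np.where(m)[0]
    if len(u): print(v,u.min(),u.max(),'z',np.median(z[v,u]).round(4),'xs',np.median(xs[v,u]).round(4),'ys',ys[v,u.min()].round(4),ys[v,u.max()].round(4), 'mid',((ys[v,u.min()]+ys[v,u.max()])/2).round(4), 'dark',[(a,ys[v,a].round(4)) for a in u if im[v,a].max()<50][::6])
print(s['tcp_pos']@sy, 'hooktip ys')
m=(ys>-.52)&(ys<-.46)&(z>.24)&(xs>.03)&(xs<.08)
m[:, :200]=0
for v in (70,80,90,100,110,125):
    u=np.where(m[v])[0]
    if len(u):print(v,u.min(),u.max(),ys[v,u.min()].round(4),ys[v,u.max()].round(4),xs[v,u].mean().round(4))
```

```text
2 285 356 z 0.1693 xs 0.1478 ys -0.4684 -0.5077 mid -0.4881 dark [(np.int64(311), np.float64(-0.4828)), (np.int64(317), np.float64(-0.4862)), (np.int64(323), np.float64(-0.4895)), (np.int64(329), np.float64(-0.4928))]
8 286 356 z 0.1653 xs 0.1477 ys -0.4687 -0.5081 mid -0.4884 dark [(np.int64(311), np.float64(-0.4828)), (np.int64(317), np.float64(-0.4861)), (np.int64(323), np.float64(-0.4895)), (np.int64(329), np.float64(-0.4929))]
14 286 355 z 0.1611 xs 0.1476 ys -0.4684 -0.5079 mid -0.4882 dark []
20 287 354 z 0.1567 xs 0.1476 ys -0.4687 -0.5077 mid -0.4882 dark []
26 287 354 z 0.1518 xs 0.1479 ys -0.4684 -0.5079 mid -0.4882 dark []
32 288 353 z 0.1473 xs 0.1476 ys -0.4687 -0.5079 mid -0.4883 dark []
38 288 353 z 0.1424 xs 0.1476 ys -0.4683 -0.5083 mid -0.4883 dark []
44 289 352 z 0.1372 xs 0.1477 ys -0.4686 -0.508 mid -0.4883 dark []
50 289 351 z 0.132 xs 0.1476 ys -0.4683 -0.5077 mid -0.488 dark []
56 290 351 z 0.1264 xs 0.1478 ys -0.4685 -0.5082 mid -0.4884 dark []
-0.48515355785096254 hooktip ys
```

Run:
```python
import cv2
I=cv2.imread('pics/w11.png')[0:120,260:400]
cv2.imwrite('pics/c11.png',cv2.resize(I,None,fx=5,fy=5,interpolation=2))
```

```text
(no output)
```

View pics/c11.png

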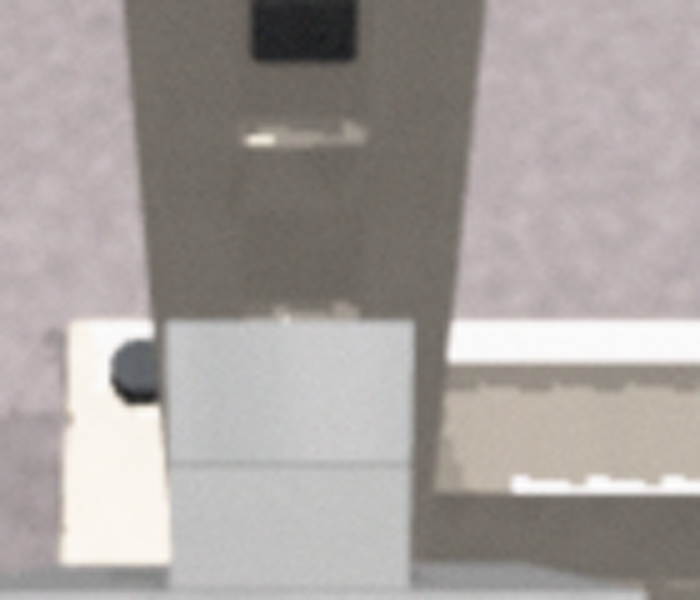

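```bash
cat >> h.py <<'E'
SX=yaw(99.13);SYv=yaw(189.13);RS=frame(yaw(9.13),-U)
def st(xs,ys,z): return xs*SX+ys*SYv+np.array([0,0,z])
def cur():
    s=r.state();t=s['tcp_pos'];R0=Ro.from_euler('xyz',s['ee_rot'],degrees=True).as_matrix()
    R0=R0.T@RS
    print('t',round(s['time_s'],2),'xs %.4f ys %.4f z %.4f'%(t@SX,t@SYv,t[2]),'F(sx,sy,z)',np.round([s['wrist_force']@SX,s['wrist_force']@SYv,s['wrist_force'][2]],1),'tq',np.round(s['ft_torque'],2),'w',round(s['gripper_width'],4),'roterr',np.round(Ro.from_matrix(R0).as_rotvec(degrees=True),2))
E
python3 -c "
from h import *
cur()
row(st(.03,-.4876,.1459),RS);row(st(.045,-.4876,.1459),RS)"
```

```text
t 18.25 xs -0.0360 ys -0.4853 z 0.2112 F(sx,sy,z) [ 0.1 -1.  -3.9] tq [-0.6 -0.1  0. ] w 0.0308 roterr [-3.494e+01  1.300e-01  1.000e-02]
ROW [0.24 9.14 1.67] [-3.494e+01  1.300e-01  1.000e-02]
ROW [ 0.25 10.    2.9 ] [-3.494e+01  1.300e-01  1.000e-02]
```

```bash
python3 -m inch '[[0,1,0,-6,0,0,1],[0.1,3,0.3,-13,0,0,1],[0.2,5,0.6,-20,0,0,1],[0.24,7,1,-28,0.1,0,1],[0.24,9.14,1.67,-34.94,0.13,0,1],[0.24,9.14,1.67,-34.94,0.13,0,1],[0.24,9.6,2.3,-34.94,0.13,0,1],[0.25,10,2.9,-34.94,0.13,0,1],[0.25,10,2.9,-34.94,0.13,0,1],[0.25,10,2.9,-34.94,0.13,0,1]]'
python3 - <<'E'
from h import *
cur()
row(st(.055,-.4876,.1459),RS);row(st(.0732,-.4876,.1459),RS)
p=snap('side','s12');p=snap('wrist','w12');X=cloud(p)
s=r.state();R0=Ro.from_euler('xyz',s['ee_rot'],degrees=True).as_matrix();L=(X-s['tcp_pos'])@R0
m=(L[...,2]>.078)&(L[...,2]<.09)&(np.abs(L[...,0])<.012)&(L[...,1]<0)&(L[...,1]>-.04)
P=L[m];print('hook',np.percentile(P,[1,99],axis=0).round(4))
m=(np.abs(L[...,0])<.01)&(L[...,2]>0.01)&(L[...,2]<.05)&(np.abs(L[...,1])<.03)
print('face y',np.median(L[m][:,1]), np.degrees(np.polyfit(L[m][:,2],L[m][:,1],1)[0]))
E
```

```text
time_s: 19.25
tcp_pos: [0.4748, 0.1212, 0.1463]
ee_rot: [-90.0, -0.1, 9.1]
wrist_force: [-0.7, 0.3, -4.4]
gripper_width: 0.0315
t 19.25 xs 0.0443 ys -0.4880 z 0.1463 F(sx,sy,z) [ 0.5  0.7 -4.4] tq [-0.01  0.01 -0.02] w 0.0315 roterr [-0.   -0.07  0.05]
ROW [-0.04  0.04  1.07] [-0.   -0.07  0.05]
ROW [-0.04  0.04  2.89] [-0.   -0.07  0.05]
hook [[-0.0042 -0.025   0.0781]
 [ 0.0066 -0.022   0.0845]]
face y -0.014147458402518727 0.18293593676047562
```

View pics/s12.png

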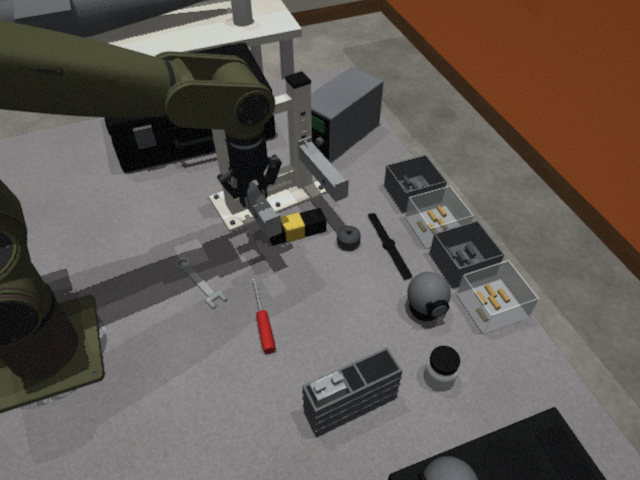

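View pics/w12.png

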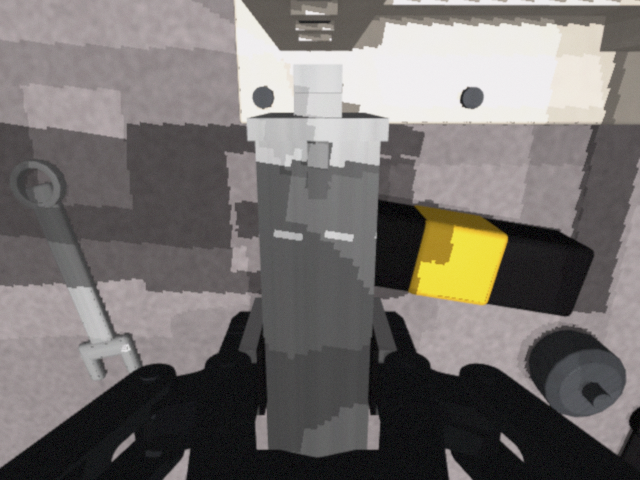

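```bash
python3 -m inch '[[-0.08,0.04,0.5,0,0,0,1],[-0.08,0.04,1,0,0,0,1],[-0.08,0.04,1.4,0,0,0,1],[-0.08,0.04,1.7,0,0,0,1],[-0.08,0.04,1.9,0,0,0,1],[-0.08,0.04,1.9,0,0,0,1]]'
python3 -c "
from h import *
cur()"
```

```text
time_s: 19.95
tcp_pos: [0.4709, 0.1398, 0.1457]
ee_rot: [-90.0, -0.0, 9.1]
wrist_force: [0.9, -1.0, -3.8]
gripper_width: 0.0313
t 19.95 xs 0.0633 ys -0.4871 z 0.1457 F(sx,sy,z) [-1.2 -0.8 -3.8] tq [-0.09  0.    0.  ] w 0.0313 roterr [ 0.03 -0.05  0.03]
```

```bash
python3 -m inch '[[0,0,0.15,0,0,0,1],[0,0,0.3,0,0,0,1],[0,0,0.45,0,0,0,1],[0,0,0.45,0,0,0,1]]'
python3 -c "
from h import *
cur()
snap('wrist','w13')"
```

```text
time_s: 20.35
tcp_pos: [0.4702, 0.1441, 0.1457]
ee_rot: [-90.1, -0.0, 9.1]
wrist_force: [0.9, -4.2, -3.7]
gripper_width: 0.031
t 20.35 xs 0.0676 ys -0.4871 z 0.1457 F(sx,sy,z) [-4.2 -0.3 -3.7] tq [-0.53 -0.12 -0.01] w 0.031 roterr [ 0.06 -0.05  0.03]
```

View pics/w13.png

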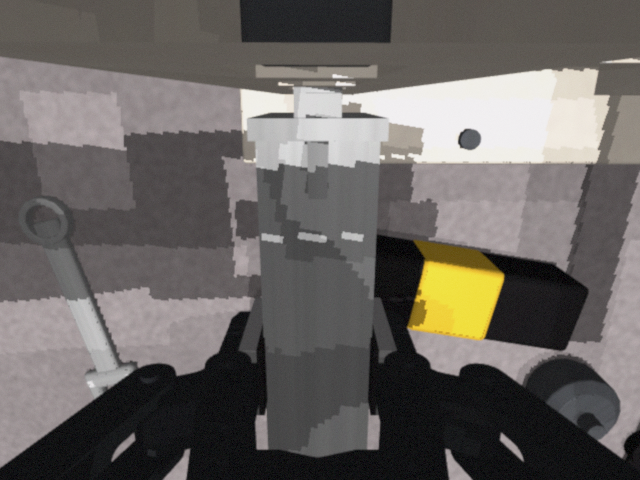

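```bash
python3 -m inch '[[0,0,0.15,0,0,0,1],[0,0,0.3,0,0,0,1],[0,0,0.45,0,0,0,1],[0,0,0.45,0,0,0,1]]'
python3 -c "
from h import *
cur()"
```

```text
time_s: 20.8
tcp_pos: [0.4695, 0.1486, 0.1457]
ee_rot: [-90.1, -0.0, 9.1]
wrist_force: [1.5, -3.6, -4.1]
gripper_width: 0.031
t 20.8 xs 0.0722 ys -0.4871 z 0.1457 F(sx,sy,z) [-3.8 -0.9 -4.1] tq [-0.65 -0.12 -0.05] w 0.031 roterr [ 0.07 -0.04  0.03]
```

```bash
python3 -m inch '[[0,0,0.1,0,0,0,1],[0,0,0.2,0,0,0,1],[0,0,0.3,0,0,0,1],[0,0,0.3,0,0,0,1]]'
python3 -c "
from h import *
cur()"
```

```text
time_s: 21.2
tcp_pos: [0.4692, 0.1507, 0.1457]
ee_rot: [-90.2, -0.0, 9.1]
wrist_force: [0.9, -8.7, -3.7]
gripper_width: 0.0314
t 21.2 xs 0.0744 ys -0.4872 z 0.1457 F(sx,sy,z) [-8.7  0.5 -3.7] tq [-1.13 -0.17 -0.05] w 0.0314 roterr [ 0.2  -0.03  0.03]
```

```bash
python3 -m inch '[[0,0.15,0,0,0,0,1],[0,0.3,0,0,0,0,1],[0,0.45,0,0,0,0,1],[0,0.6,0,0,0,0,1],[0,0.6,0,0,0,0,1]]'
python3 -c "
from h import *
cur()"
```

```text
time_s: 21.7
tcp_pos: [0.4698, 0.1508, 0.1405]
ee_rot: [-90.2, -0.1, 9.1]
wrist_force: [0.2, -4.1, -2.6]
gripper_width: 0.031
t 21.7 xs 0.0743 ys -0.4878 z 0.1405 F(sx,sy,z) [-4.1  0.5 -2.6] tq [-0.53 -0.09 -0.05] w 0.031 roterr [ 0.2  -0.04  0.12]
```

```bash
python3 -m inch '[[0,0.15,0,0,0,0,1],[0,0.3,0,0,0,0,1],[0,0.4,0,0,0,0,1],[0,0.5,0,0,0,0,1],[0,0.5,0,0,0,0,1]]'
python3 -c "
from h import *
cur();snap('side','s14')
p=snap('wrist','w14')"
```

```text
time_s: 22.2
tcp_pos: [0.4705, 0.1509, 0.1362]
ee_rot: [-90.2, -0.2, 9.1]
wrist_force: [-0.8, -5.5, -1.5]
gripper_width: 0.0313
t 22.2 xs 0.0743 ys -0.4884 z 0.1362 F(sx,sy,z) [-5.3  1.7 -1.5] tq [-0.54 -0.14 -0.08] w 0.0313 roterr [ 0.18 -0.07  0.21]
```

View pics/w14.png

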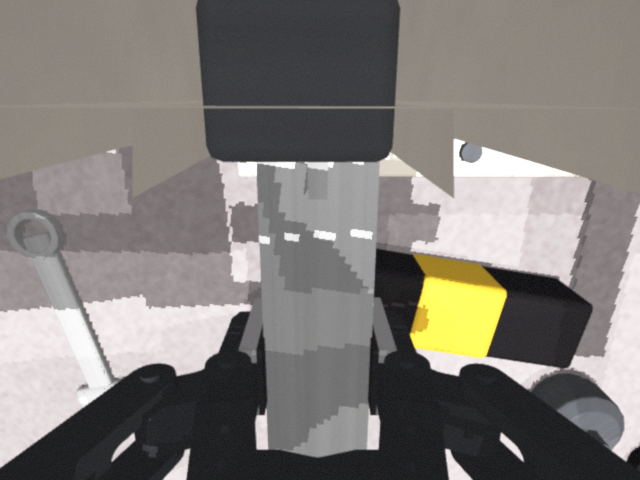

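```bash
python3 -m inch '[[-0.05,0.1,0,0,0,0,1],[-0.05,0.2,0,0,0,0,1],[-0.05,0.3,0,0,0,0,1],[-0.05,0.3,0,0,0,0,1]]'
python3 -c "
from h import *
cur()
p=snap('side','s15')
for e in ('long_arm_mount','long_arm_hook','hung_arm_mount'):
    for t in r.place_of(p,e)[:2]: print(e,t['confidence'],w(p,t['at']).round(4))
"
```

```text
time_s: 22.7
tcp_pos: [0.4708, 0.1509, 0.1355]
ee_rot: [-90.2, -0.3, 9.1]
wrist_force: [-2.9, -7.5, 5.5]
gripper_width: 0.031
t 22.7 xs 0.0743 ys -0.4888 z 0.1355 F(sx,sy,z) [-6.9  4.1  5.5] tq [-0.48  0.71  0.2 ] w 0.031 roterr [ 0.18 -0.04  0.29]
long_arm_mount 0.56 [0.4574 0.2248 0.1348]
long_arm_hook 0.66 [0.4585 0.2227 0.1533]
hung_arm_mount 0.89 [0.6307 0.2516 0.1354]
```

View pics/s15.png

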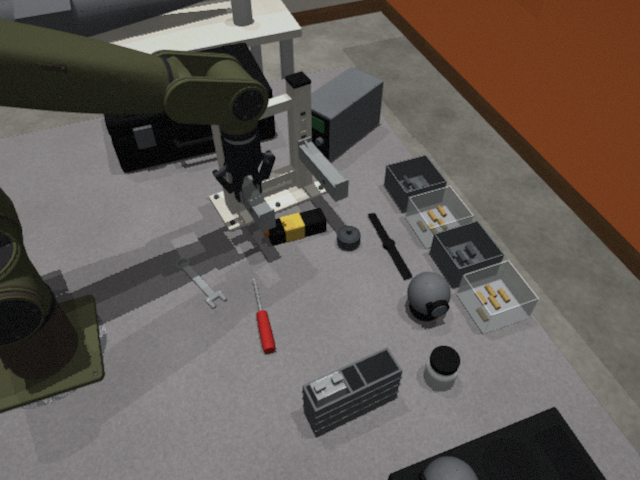

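```bash
python3 -m inch '[[0,0.2,0,0,0,-0.3,1],[0,0.4,0,0,0,-0.3,1],[0,0.5,0,0,0,-0.3,1],[0,0.5,0,0,0,-0.3,1]]'
python3 -c "
from h import *
cur()
"
```

```text
time_s: 23.3
tcp_pos: [0.4714, 0.1503, 0.1328]
ee_rot: [-90.3, -0.6, 9.1]
wrist_force: [-5.2, -9.9, 6.8]
gripper_width: 0.0309
t 23.3 xs 0.0736 ys -0.4893 z 0.1328 F(sx,sy,z) [-8.9  6.7  6.8] tq [-1.    0.8   0.31] w 0.0309 roterr [0.28 0.01 0.62]
```

Run:
```python
from h import *
p=snap('wrist','w16');X=cloud(p)
s=r.state();R0=Ro.from_euler('xyz',s['ee_rot'],degrees=True).as_matrix();L=(X-s['tcp_pos'])@R0
for zr in [(0.01,.03),(.03,.05),(.05,.06)]:
    m=(np.abs(L[...,0])<.013)&(L[...,2]>zr[0])&(L[...,2]<zr[1])&(np.abs(L[...,1])<.03)
    P=L[m];P=P[np.abs(P[:,1]-np.median(P[:,1]))<.003]
    A=np.c_[P[:,0],P[:,2],np.ones(len(P))];c=np.linalg.lstsq(A,P[:,1],rcond=None)[0]
    print(np.median(P[:,1]),'slopes deg x,z',np.degrees(c[:2]),'world z',X[m][:,2].mean())
p=snap('top','t16')
print(p['R']@np.zeros(3)+p['t'] if 0 else '')
```

```text
-0.015180311671141502 slopes deg x,z [ 0.07012759 -2.42010775] world z 0.14791464304081048
-0.016022686539398402 slopes deg x,z [ 0.04994728 -2.43095564] world z 0.1486548732527106
-0.01670125859403019 slopes deg x,z [-0.09664806 -2.11035284] world z 0.14968716561714962
```

View pics/w16.png

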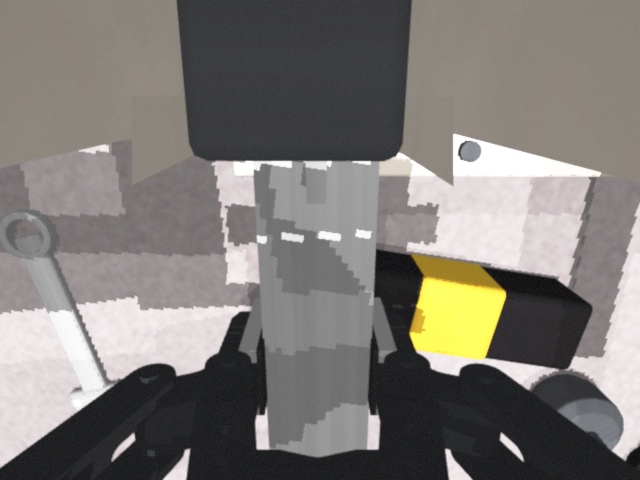

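View pics/t16.png

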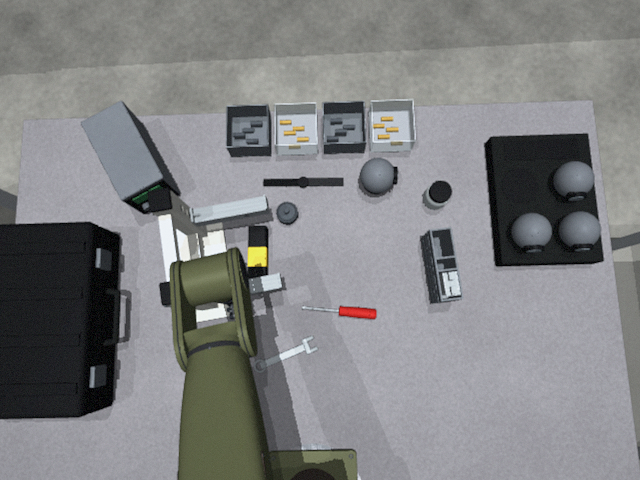

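```bash
python3 -m inch '[[0,-0.15,-0.03,0,0,0,1],[0,-0.25,-0.03,0,0,0,1],[0,-0.25,-0.03,0,0,0,1]]'
python3 -c "
from h import *
cur()"
python3 -m inch '[[0,-0.15,0,0,0,0,1],[0,-0.3,0,0,0,0,1],[0,-0.3,0,0,0,0,1]]'
python3 - <<'E'
from h import *
cur()
p=snap('wrist','w17');X=cloud(p)
s=r.state();R0=Ro.from_euler('xyz',s['ee_rot'],degrees=True).as_matrix();L=(X-s['tcp_pos'])@R0
for zr in [(0.01,.03),(.03,.05),(.05,.06)]:
    m=(np.abs(L[...,0])<.013)&(L[...,2]>zr[0])&(L[...,2]<zr[1])&(np.abs(L[...,1])<.03)
    P=L[m];P=P[np.abs(P[:,1]-np.median(P[:,1]))<.003]
    A=np.c_[P[:,0],P[:,2],np.ones(len(P))];c=np.linalg.lstsq(A,P[:,1],rcond=None)[0]
    print(np.median(P[:,1]),'slopes deg x,z',np.degrees(c[:2]),'world z',np.median(X[m][:,2]))
E
```

```text
time_s: 23.7
tcp_pos: [0.4714, 0.1504, 0.1352]
ee_rot: [-90.2, -0.6, 9.1]
wrist_force: [0.2, -2.4, -3.0]
gripper_width: 0.0313
t 23.7 xs 0.0737 ys -0.4893 z 0.1352 F(sx,sy,z) [-2.4  0.2 -3. ] tq [-0.33  0.04  0.02] w 0.0313 roterr [0.25 0.01 0.63]
time_s: 24.0
tcp_pos: [0.4707, 0.1502, 0.1371]
ee_rot: [-90.3, -0.5, 9.1]
wrist_force: [2.2, -1.8, -10.7]
gripper_width: 0.0311
t 24.0 xs 0.0736 ys -0.4885 z 0.1371 F(sx,sy,z) [ -2.1  -1.8 -10.7] tq [-0.8  -0.39 -0.16] w 0.0311 roterr [0.27 0.01 0.53]
-0.014494816672459405 slopes deg x,z [ 0.14905262 -0.90287979] world z 0.15144152408564865
-0.014819640962363559 slopes deg x,z [ 0.12702861 -0.85186997] world z 0.1516742531380288
-0.015083322315415973 slopes deg x,z [-0.02716581 -1.20891508] world z 0.15191267916421966
```

```bash
python3 -m inch '[[0,0.15,0,-0.5,0,0,1],[0,0.25,0,-1,0,0,1],[0,0.3,0,-1.5,0,0,1],[0,0.3,0,-1.5,0,0,1],[0,0.3,0,-1.5,0,0,1]]'
python3 - <<'E'
from h import *
cur()
p=snap('wrist','w18');X=cloud(p)
s=r.state();R0=Ro.from_euler('xyz',s['ee_rot'],degrees=True).as_matrix();L=(X-s['tcp_pos'])@R0
for zr in [(0.01,.03),(.03,.05),(.05,.06)]:
    m=(np.abs(L[...,0])<.013)&(L[...,2]>zr[0])&(L[...,2]<zr[1])&(np.abs(L[...,1])<.03)
    P=L[m];P=P[np.abs(P[:,1]-np.median(P[:,1]))<.003]
    print(np.median(P[:,1]),'world z',np.median(X[m][:,2]))
E
```

```text
time_s: 24.55
tcp_pos: [0.4712, 0.1508, 0.1356]
ee_rot: [-91.7, -0.6, 9.2]
wrist_force: [-3.4, -0.3, 4.9]
gripper_width: 0.031
t 24.55 xs 0.0741 ys -0.4892 z 0.1356 F(sx,sy,z) [0.2 3.4 4.9] tq [0.58 0.76 0.32] w 0.031 roterr [1.7  0.02 0.61]
-0.015007593416965455 world z 0.14985262228861085
-0.01562770424719139 world z 0.14988765505270013
-0.017124000338289803 world z 0.151053627515783
```

```bash
python3 -m inch '[[0,-0.1,0,0.5,0,0,1],[0,-0.1,0,1,0,0,1],[0,-0.1,0,1,0,0,4.5],[0,-0.1,0,1,0,0,5.5],[0,-0.1,0,1,0,0,6],[0,-0.1,0,1,0,0,6],[0,-0.1,0,1,0,0,6]]'
python3 -c "
from h import *
cur()
snap('wrist','w19')
row(st(.0742,-.4892,.25),RS);row(st(-.04,-.4882,.21),frame(yaw(9.13),-np.cos(np.radians(35))*U+np.sin(np.radians(35))*SX))"
```

```text
time_s: 25.3
tcp_pos: [0.4714, 0.1509, 0.1367]
ee_rot: [-90.7, -0.6, 9.2]
wrist_force: [-0.8, -0.5, -0.2]
gripper_width: 0.0598
t 25.3 xs 0.0742 ys -0.4894 z 0.1367 F(sx,sy,z) [-0.4  0.8 -0.2] tq [-0.01 -0.   -0.01] w 0.0598 roterr [0.7  0.02 0.65]
ROW [  0.11 -11.34  -0.14] [0.7  0.02 0.64]
ROW [ -0.04  -7.2  -11.51] [35.7   0.22  0.61]
```

View pics/w19.png

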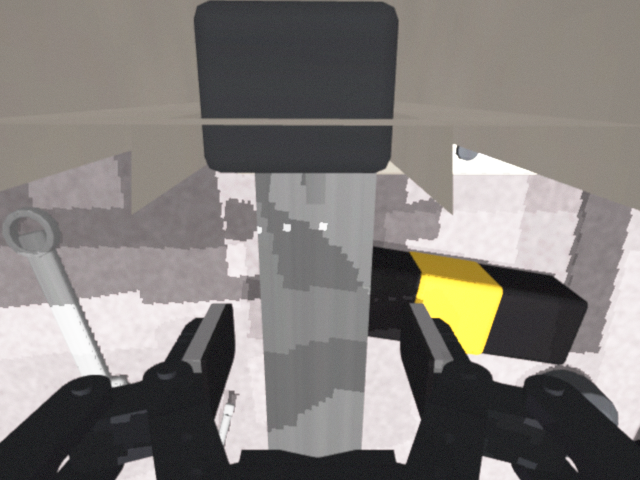

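```bash
python3 -m inch '[[0,-2,0,0,0,0,6],[0,-5,0,0,0,0,6],[0,-8,0,0,0,0,6],[0,-11,0,0,0,0,6],[0,-13,-3,6,0,0,6],[0,-13,-7,14,0,0,6],[0,-13,-11,22,0,0,6],[0,-13,-14,28,0,0.6,6],[0,-13,-15,35,0,0.6,6],[0,-13,-15,35,0,0.6,6]]'
python3 - <<'E'
from h import *
cur()
p=snap('wrist','w20');np.save('/tmp/X20.npy',cloud(p))
for e in ('long_arm_mount','long_arm_hook','seat_a'):
    for t in r.place_of(p,e)[:1]: print(e,t['confidence'],w(p,t['at']).round(4))
p=snap('side','s20')
for e in ('long_arm_mount','long_arm_hook','hung_arm_mount'):
    for t in r.place_of(p,e)[:2]: print(e,t['confidence'],w(p,t['at']).round(4))
E
```

```text
time_s: 26.35
tcp_pos: [0.4936, 0.0011, 0.2664]
ee_rot: [-55.6, 0.1, 9.0]
wrist_force: [0.0, -0.5, 0.1]
gripper_width: 0.0603
t 26.35 xs -0.0773 ys -0.4875 z 0.2664 F(sx,sy,z) [-0.5  0.1  0.1] tq [-0.26 -0.02 -0.02] w 0.0603 roterr [-34.41  -0.17  -0.09]
long_arm_mount 0.57 [0.4605 0.218  0.1305]
long_arm_hook 0.66 [0.458  0.2202 0.1503]
long_arm_mount 0.84 [0.4572 0.2258 0.133 ]
long_arm_mount 0.35 [ 0.4755 -0.3218  0.0632]
long_arm_hook 0.95 [0.4558 0.2234 0.1523]
hung_arm_mount 0.36 [0.4564 0.2258 0.1311]
```

View pics/w20.png

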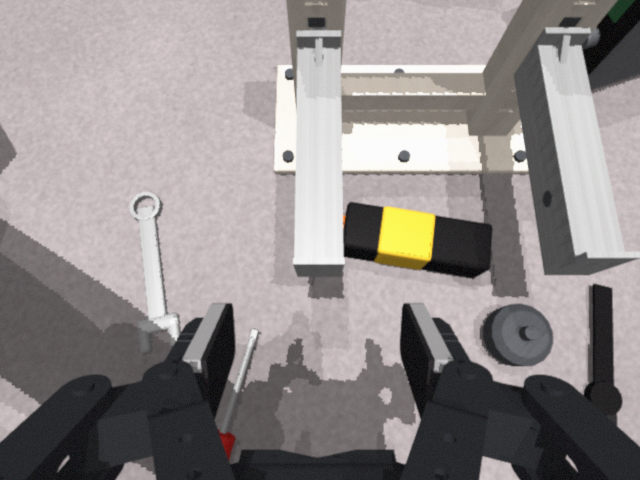

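View pics/s20.png

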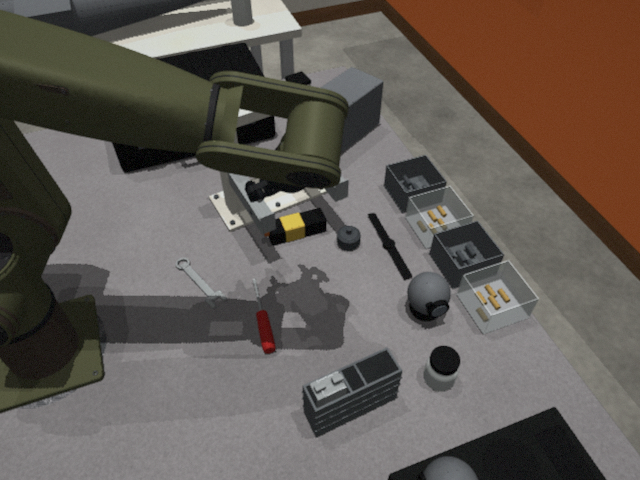

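Run:
```python
from h import *
I=cv2.imread('pics/w20.png')
a=cv2.resize(I[0:80,270:370],None,fx=4,fy=4,interpolation=2);b=cv2.resize(I[0:80,520:620],None,fx=4,fy=4,interpolation=2)
cv2.imwrite('pics/c20.png',np.hstack([a,b]))
X=np.load('/tmp/X20.npy');xs=X@SX;ys=X@SYv;z=X[...,2];g=I.max(-1)
for nm,(u0,u1) in dict(a=(300,335),b=(550,595)).items():
    m=np.zeros(g.shape,bool);m[8:34,u0:u1]=g[8:34,u0:u1]<50
    print(nm,'dark n',m.sum(),'xs',np.nanpercentile(xs[m],[10,50,90]).round(4),'z',np.nanpercentile(z[m],[5,50,95]).round(4),'ys',np.nanpercentile(ys[m],[5,95]).round(4))
    # face beside
    f=np.zeros(g.shape,bool);f[15:26,u0-6:u1+12]=1;f&=(g>70)&(z>.14)&(z<.2)&(xs>.13)&(xs<.16);print(' face xs',np.nanpercentile(xs[f],[10,50,90]).round(4))
for nm,y0 in dict(a=-.4882,b=-.6682).items():
    for x0 in (-.01,.03,.07,.11,.125):
        m=(np.abs(ys-y0)<.01)&(np.abs(xs-x0)<.008)&(np.abs(z-.15)<.012);P=z[m]
        print(nm,x0,m.sum(),np.median(P).round(4) if m.sum() else '')
    m=(np.abs(ys-y0)<.03)&(np.abs(z-.15)<.012)&(xs>0)&(xs<.05);
    for x0 in (0,.03,.06,.09): 
        k=(np.abs(ys-y0)<.03)&(np.abs(z-.15)<.006)&(np.abs(xs-x0)<.01); print('  mid ys',x0,(np.nanpercentile(ys[k],[1,99])).mean().round(4))
```

```text
a dark n 119 xs [0.1475 0.1481 0.149 ] z [0.1628 0.1663 0.1697] ys [-0.493  -0.4831]
 face xs [0.147  0.1476 0.1486]
b dark n 121 xs [0.1468 0.1476 0.1482] z [0.1629 0.1664 0.1696] ys [-0.6726 -0.6626]
 face xs [0.1463 0.147  0.148 ]
a -0.01 698 0.1429
a 0.03 659 0.1447
a 0.07 578 0.1465
a 0.11 546 0.1483
a 0.125 571 0.1492
  mid ys 0 -0.4895
  mid ys 0.03 -0.4898
  mid ys 0.06 -0.4895
  mid ys 0.09 -0.49
b -0.01 645 0.1502
b 0.03 676 0.1502
b 0.07 581 0.1501
b 0.11 528 0.1502
b 0.125 535 0.1503
  mid ys 0 -0.6673
  mid ys 0.03 -0.6673
  mid ys 0.06 -0.6675
  mid ys 0.09 -0.6677
```

View pics/c20.png

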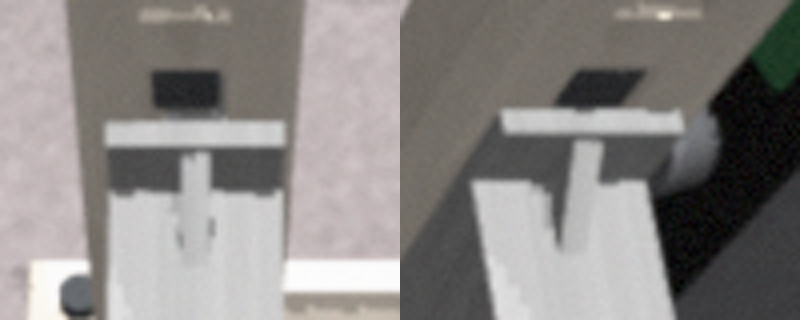

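```bash
python3 -m inch '[[0,-3,-2,0,0,0,6],[0,-6,-4,0,0,0,6],[0,-8,-5,0,0,0,6],[0,-8,-5,0,0,0,6],[0,-8,-5,0,0,0,6]]'
python3 - <<'E'
from h import *
cur()
p=snap('side','s21')
for t in ['battery','gimbal','propeller','motor','screwdriver','jar','short_arm_center','crate']:
    for d in r.place_of(p,t)[:1]: print(t,round(d['confidence'],2),np.round(w(p,d['at']),4))
p=r.snapshot('wrist');X=cloud(p);xs=X@SX;ys=X@SYv;z=X[...,2]
for x0 in (-.01,.03,.07,.11,.125):
    m=(np.abs(ys+.4882)<.01)&(np.abs(xs-x0)<.008)&(np.abs(z-.15)<.012);print(x0,np.median(z[m]).round(4))
E
```

```text
time_s: 27.25
tcp_pos: [0.5076, -0.0792, 0.3072]
ee_rot: [-55.8, -0.2, 9.5]
wrist_force: [0.1, -0.2, 0.2]
gripper_width: 0.0599
t 27.25 xs -0.1588 ys -0.4886 z 0.3072 F(sx,sy,z) [-0.2 -0.   0.2] tq [-0.23 -0.06 -0.02] w 0.0599 roterr [-34.22   0.4    0.05]
battery 0.94 [ 0.565   0.1217 -0.0017]
gimbal 0.55 [ 0.7421 -0.1769  0.0025]
propeller 0.63 [ 7.493e-01  8.800e-03 -1.000e-04]
motor 0.86 [0.6669 0.048  0.0008]
screwdriver 0.7 [ 0.4186 -0.0692  0.002 ]
jar 0.74 [ 0.6885 -0.3243 -0.    ]
short_arm_center 0.69 [ 0.742  -0.1758 -0.    ]
crate 0.61 [ 0.522  -0.314   0.0038]
-0.01 0.143
0.03 0.1448
0.07 0.1465
0.11 0.1484
0.125 0.1493
```

View pics/s21.png

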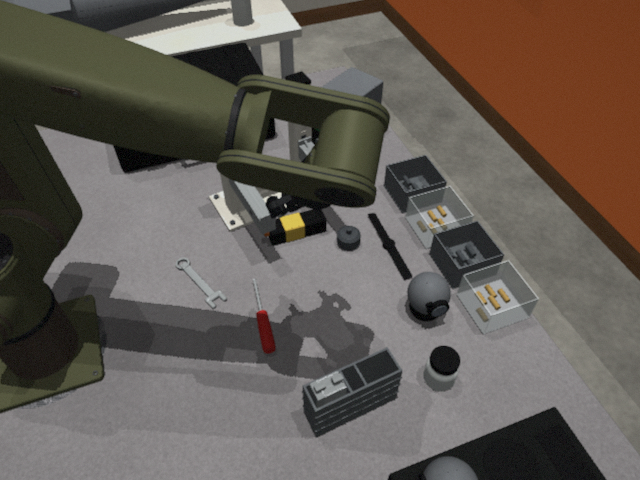

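```bash
python3 -c "
from h import *
print(r.sign_off())"
```

```text
the job is handed in; nothing more can be done
None
```

The long arm is hanging on the free post (post a) at the middle level, with both hooks in their slots. I let go of it and handed the job in at about 27 s. I took it from the crate with a tilted grip, laid it on the clear patch of bench and regripped it from above. Then I hooked it in and pushed it down about 10 mm.

**Home and locked:**
- **Height:** its load face meets the post at about 150 mm, the same height as the arm already there.
- **Catch:** it is sprung forward flush with the post face, like the one on the other post. Lifting the arm gently before release met about 7 N of resistance.
- **Steadiness:** two looks 0.9 s apart after release showed it in the same position.

**What is off:**
- **Nose droop:** it hangs about 2.6° nose-down, which matches the free play of the hooks in the post's wall. The arm already there is level.
- **Sideways:** it sits about 1.5 mm off the slot's centre.
- **First push:** I pressed slightly too far and the arm turned about 2.4° in the grip, so I levelled it before letting go.

**Other things:** the pictures show the short arm still in the crate and nothing else on the bench moved. In the last picture the network looked for the short arm in the wrong place (at the gimbal), so I judged that one by eye. The robot was clear of everything, with the wrist force near zero.

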